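# Hook a cover-glass box out from under a bench stand and put it on top

### The arm

A 7-joint arm with a two-finger parallel gripper is mounted at the origin on a cart in front of the work surface, level with it; the furniture and walls round the work are solid. World frame = base frame: x ahead of the robot, y to its left, z up, the work surface at z = 0. Lengths are in m, angles in rad, forces in N, time in s.
With the tool pointing down it reaches from about 0.425 to 0.925 m from the base axis. Payload 6.8 kg.
Tool frame: the origin (TCP) lies on the centre line of the jaws, within the pads' length; the fingertips stand 19 mm ahead of it and the grasp point (between the pads) is the TCP (bot.tcp_to_tips is the distance from the TCP to the fingertips, in m); x points along the fingers, y is the direction in which the jaws open and shut, and the axes are right-handed (so a half turn about x gives the same grasp; the last joint's range is limited). The gripper opens to 85 mm and grips with 20 to 120 N. Pads are 22 mm wide; open, the fingers measure 114 mm over their backs; the gripper's body (76 mm by 85 mm) begins 54 mm behind the grasp point. The pads swing forward as they close: fully open they stand 13 mm farther back than shut.
Start: joints at [-1.327, 0.477, 0.022, 1.555, -0.011, 1.109, -0.083], TCP at [0.233, 0.634, 0.214] pointing down, gripper open.
Joint ranges: [-2.96, 2.96], [-0.34, 2.1], [-1.41, 1.46], [0.24, 2.44], [-1.37, 4.51], [0.17, 1.92], [-2.96, 2.96]. Speed limits (rad/s): [2.39, 2.39, 3.14, 3.14, 3.14, 3.14, 3.14].

### API

Orientations are given as a unit quaternion [w, x, y, z].
In Python, from station import status, eyes, bot gives the robot as it stands.
- The arm moves only by the tool apply_moves, never from a script. Its arguments are lists of equal length, an entry for each row: "travel": the shift along the tool's x, y, z in cm, a list of three; "turn": the turn, a rotation vector about the tool's x, y, z in rad, a list of three; "grip": the closure, from 0 (fully open) to 1 (shut). In form: {"travel": [[tx, ty, tz], ...], "turn": [[wx, wy, wz], ...], "grip": [grip, ...]}. A call has 1 to 8 rows; each row shifts and turns the pose as measured when the row begins, along the tool's axes as they then stand; what a row does not reach is not made up. A row lasts 1/12 s, in which the tool goes at most 41.7 mm and 7.16 degrees, less where a joint would pass 70% of its speed; a pose out of reach is approached as far as the arm can. A call is refused whole if a number of a shift passes 4.17 or a number of a turn 0.125, either way. A call with a gripper value outside its range is refused whole. The fingers move at their own pace and stop on an object; "newtons" is the grip in N (left out, the last holds). Time passes only in rows, so rows that do not move let the fingers close. It gives the time, the measured TCP pose, the force and the opening at its end, in the units of the state.
- status.get_obs(): the state, without advancing time (a new reading comes with each control period).
- eyes.read_camera(name): name is "scene" or "side" or "wrist"; returns the picture (420x560x3 uint8, red, green, blue); there is no depth.
- eyes.calibration(name): a dict with "intrinsics" (3x3 intrinsics, pixels), "xyz" and "attitude" of the camera in the world; the wrist camera has in their place "T_tool_cam" (4x4, takes a point from camera to tool coordinates, whose origin is the TCP and whose axes are the tool frame's). Camera axes: x right, y down, z forward; pixel columns grow to the right and rows downward; lengths in m; the calibration is good to about 2 mm. A picture is of the moment at which its call begins: read the wrist's pose just before it. calibration takes no time and is no camera call.
- bot.hand_in(): hands the job in, once; it reports no verdict.
Trained networks look in the newest picture that a camera, given by its name, has taken for a name from the list of things; names that differ only in an ending like _2 or _b are one class to them, and where a whole thing is asked for, a point or a joint stands for the part that bears it (a point fixed in the world has none). Each returns a list of dicts, best first, with "score" (0 to 1); they miss things now and then, are a little off and sometimes report something else, mostly with a low value. They report only what shows in the picture. A call takes as long as a camera call. They do not tell look-alikes from the thing itself.
- eyes.masks_of(thing, camera): "region" (420x560 bool, what is visible of it) and "rect" ([left, top, right, bottom] in pixels, round what is visible of it).
The state is a dict: "t": time; "q": joint angles; "joint_vel": joint speeds; "joint_torque": joint torques, N m; "eef_pos": TCP position; "tool_rot": TCP orientation; "contact_force": force on the tool from outside, world axes, zero at the start; "torque": the same for the moment, N m; "gripper_width": opening from 0.0 (shut) to 1.0 (fully open).
Only numpy, scipy, OpenCV 4.12 (cv2) and the standard library are available. Lean on these libraries where they do the work, as an engineer would, in place of code of your own. Each camera call takes 0.05 s, during which the arm holds its last target. There are 200 camera calls.

### The job

The small square cover-glass box has slid under the low clear stand, where the gripper cannot get in. Take the hook by its upright grip and use it to drag the box out through the open front of the stand, without knocking the vial beside it; then stand the hook back on the worktop clear of the box and stand, and pick up the box and set it flat on the stand's top.

Things in the scene. Friction and masses are not known exactly. Their poses are not given: they have to be found in the camera images.
- stand: Fixed low stand of clear sheet: top 80 mm (x) by 130 mm (y), upper face 68 mm, lower face 62 mm above the worktop, on two 5 mm side panels at y = -62.5 and +62.5 mm. Open in front (-x) and behind. Origin: on the worktop under the top's centre; z up. Its front (-x) faces mostly to the robot's left (world +y); the strip before it, where the hook stands, is free between front edge and hotplate.
- hook_grip (a point): Loose metal pull hook, 160 g, on a weighted foot plate 52 mm (x = -30 to 22) by 40 mm; it balances under its grip. This point: in the black upright grip, 115 mm above the underside. Grip 34 mm (x) by 14 mm (y), 45 to 140 mm above the underside; take it from above across the 14 mm. z up, x from grip to blade. A 7 mm bar, its middle 27 mm above the underside, runs along +x to the blade.
- box_center (a point): Flat square pale-grey box with lid, 35 x 35 mm, 17 mm high, 24 to 48 g, lying under the stand beside the vial, within 15 degrees of square to the stand. Point: its centre, 8.5 mm above its underside; x, y square to its sides, z up. Only the lower 11 mm of its sides are firm: grip it low, fingertips just off the surface. The similar green box in the open is not meant.
- vial_center (a point): Round brown vial with white cap, 27 mm across, 45 mm high, standing under the stand beside the box, about 60 mm from it centre to centre along the stand's y; which of the two is on the left varies. Not to be knocked. Point: its centre, 22.5 mm above its underside.
- hook: The same hook; origin on its underside, 115 mm straight below the grip point, same axes. Its upright flat blade is 34 mm wide (y), 5 mm thick (x) and reaches from the underside 30 mm up; its pulling face (towards the grip) is at x = 107.5 mm. The space under the bar is 23 mm high, so the bar passes over the box and the blade comes down behind it.
Mind the look-alikes: they are no part of the job. What is shaped like the part that bears vial_center but purple is not meant.

How it is judged:
On the way, in this order (a step that is already met when the one before it is completed fails the run):
1. the hook drags the box over the worktop (contact force between hook and cover_box above 0.02 N and distance of box_center from where it was at the start of the episode above 0.025 m and x of box_center in the frame of stand above -0.055 m and height (world z) of box_center below 0.025 m), for 0.04 s.
2. the box is out in front of the stand, still on the worktop (x of box_center in the frame of stand below -0.06 m and height (world z) of box_center below 0.025 m), for 0.1 s.
At the end, for the whole second after the job is handed in: The box lies flat (within 10 degrees) and still on the stand's top, its centre within 35 mm (x) and 60 mm (y) of the top's centre; the hook stands upright on the worktop, its grip over 85 mm from the stand's centre, touching neither box nor stand; the vial stands upright (x of box_center in the frame of stand between -0.035 and 0.035 m and y of box_center in the frame of stand between -0.06 and 0.06 m and height (world z) of box_center between 0.071 and 0.083 m and angle between each of box_center, hook_grip, vial_center's own z axis and vertical below 0.17 rad and linear speed of each of cover_box, hook below 0.02 m/s and height (world z) of hook_grip between 0.105 and 0.125 m and horizontal distance between hook_grip and stand above 0.085 m and contact force between hook and cover_box below 0.02 N and contact force between hook and stand below 0.02 N).
It fails at once if the vial is shifted by more than 20 mm or tipped over (distance of vial_center from where it was at the start of the episode above 0.02 m or angle between vial_center's own z axis and vertical above 0.5 rad).
It fails at once if the fingers touch the box while it is still under the stand (contact force between the fingers and cover_box above 0.2 N and x of box_center in the frame of stand above -0.045 m and height (world z) of box_center below 0.04 m).
It also fails if it takes over 67 s, if anything falls off the work surface, if the arm or the gripper's body presses on something with over 40 N, if the wrist force passes 120 N, or if a joint passes its speed limit or range.

## Working session

There is one attempt and no reset: what is moved stays moved. The work goes in short steps, Python scripts to look and compute and a tool call to move; the robot and the scene stay as the last step left them, time stands still between calls to the robot, and variables do not carry over. Pictures are saved under pics/ and viewed, about 8 in all and at most 12, crops included, and the job is handed in when it is done.

Besides the shell and the picture viewer there is one more tool, called as name(argument=value, ...) on one line, values as JSON. apply_moves: Moves the arm, as the interface text tells. Its arguments: {"type":"object","properties":{"travel":{"type":"array"},"turn":{"type":"array"},"grip":{"type":"array"},"newtons":{"type":"number"}},"required":["travel","turn","grip"]}

```bash
ls; mkdir -p pics
python3 - <<'E'
from station import status, eyes, bot
import cv2, numpy as np
o=status.get_obs(); print(o['t'],o['eef_pos'],o['tool_rot'],bot.tcp_to_tips)
for c in ['scene','side']:
    im=eyes.read_camera(c); cv2.imwrite(f'pics/{c}0.png',im[:,:,::-1]); k=eyes.calibration(c); print(c,k)
    for t in ['stand','hook_grip','box_center','vial_center','hook']:
        for d in eyes.masks_of(t,c)[:3]: print(t,round(d['score'],2),d['rect'],int(d['region'].sum()))
print(eyes.calibration('wrist'))
a=cv2.imread('pics/scene0.png');b=cv2.imread('pics/side0.png')
E
```

```text
pics
0.0 [0.2323659  0.63306539 0.2133158 ] [ 0.69613709  0.12305978  0.69626222 -0.12437187] 0.019
scene {'intrinsics': array([[468.70739601,   0.        , 279.91210802],
       [  0.        , 468.70739601, 212.54289599],
       [  0.        ,   0.        ,   1.        ]]), 'xyz': array([ 0.11749311, -0.39428372,  0.56539405]), 'attitude': array([-0.45645557,  0.86124514, -0.20184781,  0.09572135])}
stand 0.93 [303.7, 233.0, 381.2, 332.3] 4403
hook_grip 0.97 [232.6, 172.5, 300.0, 263.3] 1390
hook_grip 0.68 [300.3, 235.2, 382.3, 329.6] 4344
vial_center 0.68 [212.5, 198.1, 228.6, 220.2] 267
hook 0.85 [235.5, 170.4, 300.2, 261.1] 1454
side {'intrinsics': array([[518.46682513,   0.        , 277.54539693],
       [  0.        , 518.46682513, 202.8927069 ],
       [  0.        ,   0.        ,   1.        ]]), 'xyz': array([0.41328475, 0.98024648, 0.52535154]), 'attitude': array([ 0.00285971,  0.01993815,  0.86486512, -0.50160005])}
stand 0.63 [214.0, 167.9, 288.5, 228.3] 2424
hook_grip 0.77 [260.1, 199.4, 313.6, 293.2] 1937
box_center 0.75 [250.3, 196.7, 277.8, 207.5] 275
vial_center 0.95 [310.3, 285.7, 323.5, 322.4] 530
vial_center 0.68 [234.1, 193.9, 247.9, 218.3] 272
hook 0.57 [256.5, 196.7, 310.6, 291.2] 1865
{'intrinsics': array([[296.02619616,   0.        , 281.49859969],
       [  0.        , 296.02619616, 208.05210427],
       [  0.        ,   0.        ,   1.        ]]), 'T_tool_cam': array([[ 1.33646001e-03, -3.22711408e-01,  9.46496466e-01,
        -1.60201359e-01],
       [ 9.99999095e-01,  2.87933415e-04, -1.31383417e-03,
         1.38915768e-03],
       [ 1.51461315e-04,  9.46497366e-01,  3.22711501e-01,
        -8.36553759e-02],
       [ 0.00000000e+00,  0.00000000e+00,  0.00000000e+00,
         1.00000000e+00]])}
```

View pics/scene0.png

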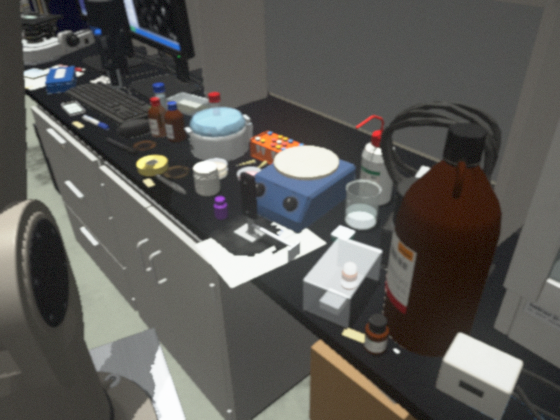

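View pics/side0.png

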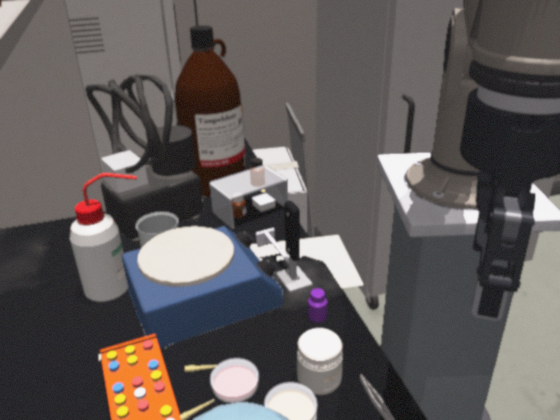

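The scene view shows the stand near (343,280), with the box at about (335,300) and the vial at (349,275). The hook is near (265,225). The purple vial and the outer brown bottle are look-alikes. I'll enlarge both views.

Run:
```python
import cv2, numpy as np
a=cv2.imread('pics/scene0.png')[165:345,225:395]; b=cv2.imread('pics/side0.png')[155:305,200:330]
a=cv2.resize(a,None,fx=3,fy=3,interpolation=cv2.INTER_CUBIC);b=cv2.resize(b,None,fx=2,fy=2,interpolation=cv2.INTER_CUBIC)
c=np.zeros((540,775,3),np.uint8);c[:,:510]=a;c[:300,515:775]=b
cv2.imwrite('pics/z0.png',c)
```

```text
(no output)
```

View pics/z0.png

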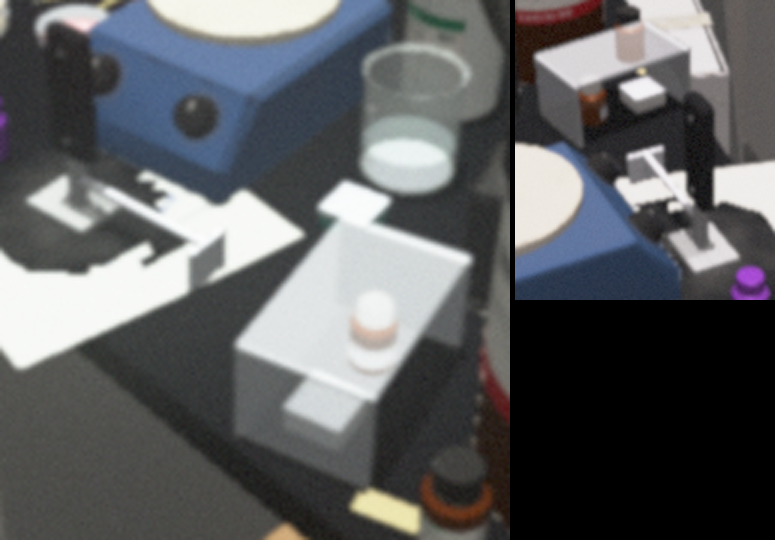

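```bash
cat > h.py <<'E'
import numpy as np, cv2
from scipy.spatial.transform import Rotation as R
from scipy.optimize import least_squares
from station import status, eyes, bot
def rot(q): return R.from_quat([q[1],q[2],q[3],q[0]]).as_matrix()
def cam(c):
    k=eyes.calibration(c)
    if c=='wrist':
        o=status.get_obs(); T=np.eye(4);T[:3,:3]=rot(o['tool_rot']);T[:3,3]=o['eef_pos'];T=T@k['T_tool_cam']
        return k['intrinsics'],T[:3,:3],T[:3,3]
    return k['intrinsics'],rot(k['attitude']),np.array(k['xyz'])
def proj(C,P):
    K,A,t=C; p=(np.atleast_2d(P)-t)@A@K.T; return p[:,:2]/p[:,2:]
def toz(C,uv,z):
    K,A,t=C; d=np.c_[np.atleast_2d(uv),np.ones(len(np.atleast_2d(uv)))]@np.linalg.inv(K).T@A.T
    return t+d*((z-t[2])/d[:,2])[:,None]
def place(p,L):
    c,s=np.cos(p[2]),np.sin(p[2]); return np.array(L)@np.array([[c,s,0],[-s,c,0],[0,0,1]])+[p[0],p[1],0]
def fit(obs,p0):  # obs: list of (cam, local pts, uv)
    f=lambda p:np.concatenate([(proj(C,place(p,L))-uv).ravel() for C,L,uv in obs])
    r=least_squares(f,p0,loss='soft_l1',f_scale=2); return r.x,np.round(f(r.x).reshape(-1,2),1)
E
python3 - <<'E'
from h import *
S=cam('scene');D=cam('side')
s=lambda a:np.array(a)/3+[225,165]
d=lambda a:(np.array(a)-[515,0])/2+[200,155]
T=[[-.04,-.065,.068],[-.04,.065,.068],[.04,.065,.068],[.04,-.065,.068]]
p0=list(toz(S,s([[355,305]]),.068)[0][:2])+[-1.57]; print(p0)
st,r=fit([(S,T,s([[240,346],[343,218],[470,260],[375,398]])),(S,[[-.04,-.065,0],[.04,-.065,0]],s([[236,432],[372,487]])),
 (D,T,d([[690,50],[580,90],[537,57],[655,15]]))],p0); print('stand',st,r.tolist())
hs=[[-.03,.02,.004],[-.03,-.02,.004],[.022,-.02,.004],[.022,.02,.004],[.11,.017,.03],[.11,-.017,.03],[0,0,.14]]
h0=list(toz(S,s([[75,205]]),0)[0][:2])+[-1.57]
hk,r=fit([(S,hs,s([[70,175],[28,200],[80,230],[122,203],[223,232],[190,250],[70,27]])),
 (D,[hs[0],hs[1],hs[3],hs[4],hs[5],hs[6]],d([[700,272],[738,253],[668,243],[628,152],[660,148],[700,98]]))],h0); print('hook',hk,r.tolist())
loc=lambda p,P:(np.atleast_2d(P)[:,:2]-p[:2])@np.array([[np.cos(p[2]),-np.sin(p[2])],[np.sin(p[2]),np.cos(p[2])]])
for n,C,uv in(('scene',S,s([[312,374],[362,395],[335,433],[286,405]])),('side',D,d([[620,88],[645,78],[665,92],[641,105]]))):
    P=toz(C,uv,.017);print('box',n,P[:,:2].round(4).tolist(),loc(st,P).round(4).tolist(),loc(st,P.mean(0)))
for n,C,uv,z in(('cap',S,s([[376,308]]),.042),('base',S,s([[372,358]]),0.005),('cap',D,d([[593,92]]),.042),('base',D,d([[593,122]]),0.)):
    P=toz(C,uv,z);print('vial',n,P,loc(st,P))
print('hook in stand',loc(st,hk[:2]), (hk[2]-st[2])*57.3)
o=status.get_obs();print(rot(o['tool_rot']))
E
```

```text
[np.float64(0.4483368329862449), np.float64(0.07904855341130812), -1.57]
stand [ 0.45241372  0.08396134 -0.98543359] [[-2.2, -0.6], [-1.1, -2.2], [0.2, -2.1], [0.5, 0.3], [-1.2, 1.8], [-1.3, 2.1], [0.4, -3.1], [-2.1, -3.0], [-1.9, -2.5], [-5.2, 0.5]]
hook [ 0.38092553  0.30976163 -1.15903329] [[-1.5, -0.2], [-1.4, 0.5], [0.2, 0.6], [-0.1, 0.0], [-0.2, -2.1], [-0.9, 0.8], [-1.7, -0.2], [-2.8, -0.9], [0.7, 1.2], [-1.0, -4.5], [-1.2, 1.3], [0.4, -1.5], [-1.1, -0.8]]
box scene [[0.4301, 0.0891], [0.446, 0.0627], [0.4181, 0.0453], [0.4053, 0.0749]] [[-0.0166, -0.0157], [0.0141, -0.0171], [0.0133, -0.0499], [-0.0184, -0.0443]] [[-0.00191324 -0.0317573 ]]
box side [[0.4475, 0.0728], [0.4222, 0.0539], [0.4027, 0.0843], [0.4267, 0.1082]] [[0.0066, -0.0102], [0.0084, -0.0417], [-0.0278, -0.0412], [-0.0344, -0.008]] [[-0.01180766 -0.02531438]]
vial cap [[0.47470347 0.09629797 0.042     ]] [[0.00203239 0.02539478]]
vial base [[0.47428595 0.0954197  0.005     ]] [[0.00253377 0.02456153]]
vial cap [[0.47136757 0.123241   0.042     ]] [[-0.02226802  0.03750033]]
vial base [[0.47444752 0.10859138 0.        ]] [[-0.00835572  0.03197357]]
hook in stand [[-0.22770455  0.06516882]] -9.947262552723164
[[-3.95641290e-06  3.44651585e-01  9.38730678e-01]
 [-3.06062862e-05  9.38730677e-01 -3.44651585e-01]
 [-1.00000000e+00 -3.00946438e-05  6.83449889e-06]]
```

apply_moves(travel=[[-0.7,0,0],[-0.7,0,0],[-0.7,0,0],[-0.7,0,0],[-0.7,0,0],[-0.7,0,0],[-0.7,0,0],[0,0,0]], turn=[[0.115,0,0],[0.115,0,0],[0.115,0,0],[0.115,0,0],[0.115,0,0],[0.115,0,0],[0.115,0,0],[0,0,0]], grip=[0,0,0,0,0,0,0,0])

```text
t: 1.27
eef_pos: [0.2325, 0.6331, 0.2648]
tool_rot: [0.584, 0.397, 0.585, -0.399]
contact_force: [-0.1, 0.1, -0.3]
gripper_width: 1.003
```

apply_moves(travel=[[0,0.1,4],[0,0.1,4],[0,0.1,4],[0,0.1,4],[0,0.1,4],[0,0.1,4],[0,0.1,4],[0,0,2]], turn=[[0,0,0],[0,0,0],[0,0,0],[0,0,0],[0,0,0],[0,0,0],[0,0,0],[0,0,0]], grip=[0,0,0,0,0,0,0,0])

```text
t: 1.93
eef_pos: [0.3515, 0.353, 0.2601]
tool_rot: [0.593, 0.384, 0.594, -0.385]
contact_force: [-0.3, -1.2, 0.8]
gripper_width: 1.001
```

Run:
```python
from h import *
o=status.get_obs();print(o['t'],o['eef_pos'],rot(o['tool_rot']).round(3).tolist(),o['q'],o['gripper_width'])
im=eyes.read_camera('wrist');cv2.imwrite('pics/w1.png',im[:,:,::-1]);np.save('w1.npy',np.array([np.r_[o['eef_pos'],o['tool_rot']]]))
for t in ['stand','hook_grip','box_center','vial_center','hook']:
    for d in eyes.masks_of(t,'wrist')[:3]: print(t,round(d['score'],2),d['rect'],int(d['region'].sum()))
W=cam('wrist')
print(proj(W,[[.381,.31,.14],[.381,.31,0],[.4524,.084,.068]]).round())
```

```text
1.9333 [0.35145253 0.35296547 0.26009106] [[-0.003, 0.913, 0.409], [0.0, 0.409, -0.913], [-1.0, -0.002, -0.001]] [-1.18539211  0.13538367  0.3054597   1.92893576 -0.04838903  1.08556962
 -0.43890177] 1.0013526523313563
stand 0.6 [224.3, 308.4, 313.9, 371.7] 2566
hook_grip 0.69 [274.3, 185.2, 306.3, 276.7] 1774
box_center 0.63 [243.0, 328.6, 262.5, 342.5] 328
vial_center 0.47 [280.5, 322.2, 294.6, 336.0] 169
hook 0.85 [276.0, 184.3, 300.3, 281.6] 1794
hook 0.35 [275.8, 320.1, 295.7, 340.6] 201
[[290. 251.]
 [288. 208.]
 [269. 367.]]
```

View pics/w1.png

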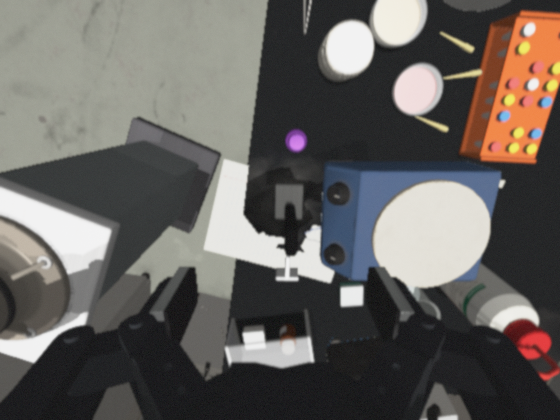

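The wrist view shows the hook foot at (276–304, 184–218), its blade at (275–298, 277), the box at about (253,335) and the vial at (288,335). The purple decoy is behind the hook at (296,140). I'll fit the hook and zoom in on the stand.

Run:
```python
from h import *
W=cam('wrist')
hs=[[-.03,-.02,.004],[-.03,.02,.004],[.022,-.02,.004],[.022,.02,.004],[.11,-.017,.03],[.11,.017,.03]]
hk,r=fit([(W,hs,np.array([[276,185],[304,184],[276,218],[303,217],[275.5,276],[298.5,277]]))],[.381,.31,-1.16]);print(hk,r.tolist())
print(proj(W,place(hk,[[0,0,.14],[.017,.007,.14],[-.017,-.007,.14],[.1075,0,.027]])))
print('box',toz(W,[[253,335]],.015),'vial',toz(W,[[288.5,327]],.045))
im=cv2.imread('pics/w1.png')
a=cv2.resize(im[170:390,210:330],None,fx=2.7,fy=2.7,interpolation=cv2.INTER_CUBIC)
b=cv2.resize(im[300:390,215:325],None,fx=4,fy=4,interpolation=cv2.INTER_CUBIC)
c=np.zeros((595,775,3),np.uint8);c[:a.shape[0],:a.shape[1]]=a[:595];c[:360,330:770]=b
cv2.imwrite('pics/z1.png',c)
```

```text
[ 0.37941698  0.31902867 -1.170911  ] [[0.3, -1.8], [-0.0, -0.1], [-0.4, -1.1], [-0.7, 0.6], [0.6, 1.5], [0.1, 1.0]]
[[292.41686897 243.14955237]
 [298.41148978 257.87021633]
 [286.2051926  227.89587691]
 [287.38972927 275.22995191]]
box [[0.41995894 0.08420068 0.015     ]] vial [[0.45637419 0.14724473 0.045     ]]
```

View pics/z1.png

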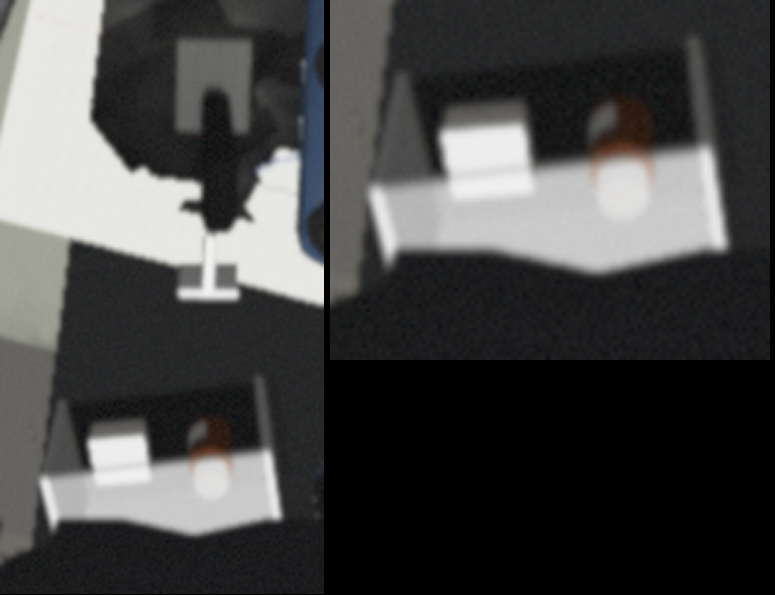

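```bash
cat >> h.py <<'E'
loc=lambda p,P:(np.atleast_2d(P)[:,:2]-p[:2])@np.array([[np.cos(p[2]),-np.sin(p[2])],[np.sin(p[2]),np.cos(p[2])]])
E
python3 - <<'E'
from h import *
W=cam('wrist');S=cam('scene')
c=lambda a:(np.array(a)-[330,0])/4+[215,300]
s=lambda a:np.array(a)/3+[225,165]
wst=(W,[[-.04,-.065,.068],[-.04,.065,.068],[-.04,-.065,0],[-.04,.065,0]],c([[370,187],[710,147],[402,70],[690,37]]))
T=[[-.04,-.065,.068],[-.04,.065,.068],[.04,.065,.068],[.04,-.065,.068]]
sst=(S,T,s([[240,346],[343,218],[470,260],[375,398]]))
for o in([wst],[wst,sst]): st,r=fit(o,[.452,.084,-1.1]);print('stand',st,r.tolist())
wb=(W,[[-.0175,-.0175,.017],[-.0175,.0175,.017],[.0175,.0175,.017],[.0175,-.0175,.017],[-.0175,-.0175,0],[-.0175,.0175,0]],c([[440,130],[527,122],[535,192],[452,200],[445,108],[525,103]]))
sb=(S,[[-.0175,.0175,.017],[.0175,.0175,.017],[.0175,-.0175,.017],[-.0175,-.0175,.017]],s([[312,374],[362,395],[335,433],[286,405]]))
for o in([wb],[wb,sb]): b,r=fit(o,[.42,.08,-1.1]);print('box',b,r.tolist(),loc(st,b[:2]),(b[2]-st[2])*57.3)
for P in(toz(W,c([[623,190]]),.045),toz(S,s([[376,300]]),.045)):print('vial',P,loc(st,P))
for P in (toz(W,[[245,170],[228,260]],0),): print('table edge',P)
hk=[.3794,.319,-1.171]
print(loc(st,hk[:2]),(hk[2]-st[2])*57.3)
print('purple',toz(W,[[296,140]],.03),'green',toz(W,[[351,295]],.01),'hotplate',toz(W,[[338,280],[325,165]],.03))
hk0=np.array(hk); o=status.get_obs(); d=np.r_[hk0[:2],.115]-o['eef_pos']; print('tool delta cm',rot(o['tool_rot']).T@d*100)
E
```

```text
stand [ 0.45221188  0.09240749 -0.99878286] [[-0.8, 0.8], [0.5, 0.8], [-1.4, -0.3], [1.9, -1.3]]
stand [ 0.45370856  0.08725301 -0.99785624] [[-1.1, 3.7], [-0.1, 3.6], [-1.7, 2.2], [1.3, 1.3], [-2.7, -2.5], [-0.9, -3.4], [0.1, -3.1], [-0.6, -1.4]]
box [ 0.42641059  0.07574541 -1.04042662] [[0.3, 0.8], [-0.8, 1.1], [-0.3, 0.1], [0.3, -0.2], [0.3, -0.7], [0.3, -1.2]] [[-0.0051284  -0.02917711]] -2.4392825205626307
box [ 0.42663675  0.07315089 -1.05394725] [[-0.1, 1.9], [-1.1, 2.4], [-0.9, 1.4], [-0.3, 0.8], [-0.1, 0.3], [-0.0, 0.1], [-0.8, -3.5], [1.1, -2.4], [-0.3, -2.0], [-2.9, -1.4]] [[-0.00282559 -0.03039357]] -3.214015033243494
vial [[0.47276281 0.11084033 0.045     ]] [[-0.00949127  0.0287983 ]]
vial [[0.47634801 0.09920379 0.045     ]] [[0.00223059 0.02550275]]
table edge [[0.30067115 0.33710272 0.        ]
 [0.33069213 0.19115434 0.        ]]
[[-0.23502253  0.06318891]] -9.92113736750538
purple [[0.34693662 0.40780155 0.03      ]] green [[0.53532282 0.22011626 0.01      ]] hotplate [[0.49380209 0.24594872 0.03      ]
 [0.39586748 0.39429919 0.03      ]]
tool delta cm [14.50310752  1.17496871  5.01069269]
```

apply_moves(travel=[[0.5,0.4,1.2],[0.5,0.4,1.2],[1,0.3,1.2],[1,0.1,1],[1,0,0.2],[0,0,0],[0,0,0]], turn=[[0,0,0],[0,0,0],[0,0,0],[0,0,0],[0,0,0],[0,0,0],[0,0,0]], grip=[0,0,0,0,0,0,0])

```text
t: 2.82
eef_pos: [0.3752, 0.3314, 0.2173]
tool_rot: [0.598, 0.375, 0.601, -0.375]
contact_force: [-0.0, 0.3, 0.5]
gripper_width: 0.997
```

Run:
```python
from h import *
o=status.get_obs();print(o['t'],o['eef_pos'],rot(o['tool_rot']).round(3).tolist(),np.abs(o['joint_vel']).max())
im=eyes.read_camera('wrist')[:,:,::-1];cv2.imwrite('pics/w2.png',im)
W=cam('wrist')
print(proj(W,place([.3794,.319,-1.171],[[-.03,-.02,.004],[-.03,.02,.004],[.022,-.02,.004],[.022,.02,.004],[.11,-.017,.03],[.11,.017,.03],[0,0,.14]])).round(1).tolist())
print(proj(W,place([.4522,.0924,-.9988],[[-.04,-.065,.068],[-.04,.065,.068],[-.04,-.065,0],[-.04,.065,0]])).round(1).tolist())
c=cv2.resize(im[80:420,140:420],None,fx=1.75,fy=1.75,interpolation=cv2.INTER_CUBIC);cv2.imwrite('pics/z2.png',c)
```

```text
2.8167 [0.3752089  0.33143961 0.21725085] [[-0.003, 0.899, 0.437], [0.003, 0.437, -0.899], [-1.0, -0.002, -0.004]] 0.02349210175005455
[[265.9, 163.2], [297.4, 164.9], [264.5, 202.3], [294.7, 203.8], [263.4, 271.0], [288.8, 272.2], [279.5, 226.6]]
[[202.2, 349.2], [300.4, 339.9], [213.5, 315.0], [297.8, 306.7]]
```

View pics/z2.png

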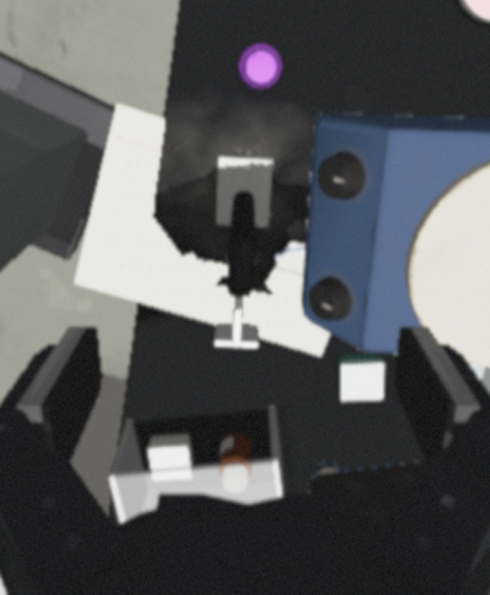

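Run:
```python
from h import *
W=cam('wrist');S=cam('scene')
c=lambda a:np.array(a)/1.75+[140,80]
s=lambda a:np.array(a)/3+[225,165]
hs=[[-.03,-.02,.006],[-.03,.02,.006],[.022,-.02,.006],[.022,.02,.006],[.11,-.017,.03],[.11,.017,.03]]
hk,r=fit([(W,hs,c([[217,158],[272,158],[217,226],[270,226],[214,344],[259,346]]))],[.38,.31,-1.17]);print('hook',hk,r.tolist())
wst=(W,[[-.04,-.065,.068],[-.04,.065,.068],[-.04,-.065,0],[-.04,.065,0]],c([[112,477],[280,460],[130,418],[272,405]]))
T=[[-.04,-.065,.068],[-.04,.065,.068],[.04,.065,.068],[.04,-.065,.068]]
sst=(S,T,s([[240,346],[343,218],[470,260],[375,398]]))
for o in([wst],[wst,sst]): st,r=fit(o,[.452,.084,-1.1]);print('stand',st,r.tolist())
wb=(W,[[-.0175,-.0175,.017],[-.0175,.0175,.017],[.0175,.0175,.017],[.0175,-.0175,.017],[-.0175,-.0175,0],[-.0175,.0175,0]],c([[148,450],[189,445],[192,478],[153,482],[148,437],[187,433]]))
sb=(S,[[-.0175,.0175,.017],[.0175,.0175,.017],[.0175,-.0175,.017],[-.0175,-.0175,.017]],s([[312,374],[362,395],[335,433],[286,405]]))
for o in([wb],[wb,sb]): b,r=fit(o,[.42,.08,-1.1]);print('box',b,r.tolist(),loc(st,b[:2]),(b[2]-st[2])*57.3)
P=toz(W,c([[235,484]]),.045);print('vial',P,loc(st,P))
print('hook in stand',loc(st,hk[:2]),(hk[2]-st[2])*57.3)
print('purple',toz(W,c([[260,66]]),.03),'green',toz(W,c([[362,382]]),.017),'table edge',toz(W,c([[165,110],[125,380]]),0),'hotpl',toz(W,c([[305,300],[330,335]]),0.01))
o=status.get_obs(); d=np.r_[hk[:2],.115]-o['eef_pos']; print('tool delta cm',rot(o['tool_rot']).T@d*100)
```

```text
hook [ 0.38120554  0.31106397 -1.16021743] [[0.3, -0.4], [0.3, 0.9], [-0.7, -0.6], [-0.8, 0.7], [0.7, -0.2], [0.2, -0.4]]
stand [ 0.45511919  0.08665825 -0.99445667] [[-1.4, 0.6], [0.2, 0.9], [-0.5, -0.2], [2.3, -1.3]]
stand [ 0.45428363  0.08500313 -1.00056052] [[-2.4, 1.1], [-0.7, 1.8], [-1.3, 0.1], [1.5, -0.5], [-1.8, -1.8], [0.1, -2.8], [1.2, -2.4], [0.4, -0.5]]
box [ 0.42697852  0.06898367 -1.00146799] [[-1.0, 0.0], [-1.5, 0.7], [0.3, 0.2], [0.2, -0.1], [1.0, -0.5], [0.9, -0.3]] [[-0.00125537 -0.03163251]] -0.0519978169243666
box [ 0.42639019  0.06884319 -1.02280644] [[-1.2, -0.3], [-1.6, 0.9], [-0.3, 0.3], [-0.5, -0.3], [0.9, -0.8], [0.8, -0.2], [-0.1, -1.8], [2.2, -1.0], [1.5, -0.3], [-1.5, 0.7]] [[-0.00145471 -0.03220359]] -1.2746908174172322
vial [[0.47602537 0.10023976 0.045     ]] [[-0.00108893  0.02652683]]
hook in stand [[-0.22974186  0.06051934]] -9.148340707068225
purple [[0.34974679 0.40130772 0.03      ]] green [[0.53524266 0.21589192 0.017     ]] table edge [[0.30287826 0.34396046 0.        ]
 [0.36111237 0.11943207 0.        ]] hotpl [[0.46065823 0.25844235 0.01      ]
 [0.49350762 0.23957979 0.01      ]]
tool delta cm [10.2134373  -0.30981414  2.16703643]
```

apply_moves(travel=[[0.5,-0.1,1],[1,-0.1,0.9],[1,-0.1,0.5],[1.2,0,0],[1.2,0,0],[0.5,0,0],[0,0,0],[0,0,0]], turn=[[0.02,0,0],[0.02,0,0],[0,0,0],[0,0,0],[0,0,0],[0,0,0],[0,0,0],[0,0,0]], grip=[0,0,0,0,0,0,0,0])

```text
t: 3.53
eef_pos: [0.3832, 0.3066, 0.1602]
tool_rot: [0.589, 0.39, 0.592, -0.388]
contact_force: [0.2, -0.4, -0.1]
gripper_width: 1.001
```

```bash
cat > st.py <<'E'
import sys
from h import *
# usage: st.py x y z yaw(tool z-axis heading): prints tool delta cm and turn
o=status.get_obs();M=rot(o['tool_rot']);P=o['eef_pos']
print('t',round(o['t'],2),P.round(4),'yaw',round(np.arctan2(M[1,2],M[0,2]),4),'x',M[:,0].round(3),'F',o['contact_force'].round(1) if hasattr(o['contact_force'],'round') else o['contact_force'],'w',round(o['gripper_width'],3))
if len(sys.argv)>1:
    x,y,z,w=map(float,sys.argv[1:5]); c,s=np.cos(w),np.sin(w)
    G=np.array([[0,-s,c],[0,c,s],[-1,0,0]])
    print('delta',(M.T@(np.array([x,y,z])-P)*100).round(2),'turn',R.from_matrix(M.T@G).as_rotvec().round(3))
E
python3 st.py .3812 .311 .115 -1.160
```

```text
t 3.53 [0.3832 0.3066 0.1602] yaw -1.1643 x [-0.001  0.005 -1.   ] F [ 0.2 -0.4 -0.1] w 1.001
delta [ 4.52 -0.01 -0.45] turn [-0.004 -0.005 -0.001]
```

apply_moves(travel=[[1,0,-0.2],[1.2,0,-0.2],[1.2,0,-0.1],[0.8,0,0],[0.3,0,0],[0,0,0]], turn=[[0,0,0],[0,-0.005,0],[0,0,0],[0,0,0],[0,0,0],[0,0,0]], grip=[0,0,0,0,0,0])

```text
t: 4.03
eef_pos: [0.3826, 0.3137, 0.1141]
tool_rot: [0.591, 0.391, 0.59, -0.386]
contact_force: [0.0, 0.5, 0.5]
gripper_width: 0.997
```

apply_moves(travel=[[0,0,0],[0,0,0],[0,0,0],[0,0,0],[0,0,0],[0,0,0],[0,0,0],[0,0,0]], turn=[[0,0,0],[0,0,0],[0,0,0],[0,0,0],[0,0,0],[0,0,0],[0,0,0],[0,0,0]], grip=[1,1,1,1,1,1,1,1], newtons=60)

```text
t: 4.7
eef_pos: [0.3838, 0.3145, 0.1163]
tool_rot: [0.591, 0.393, 0.59, -0.385]
contact_force: [0.5, 0.4, -1.1]
gripper_width: 0.137
```

```bash
python3 st.py .3812 .311 .139 -1.25
```

```text
t 4.7 [0.3838 0.3145 0.1163] yaw -1.1654 x [ 0.007  0.008 -1.   ] F [ 0.5  0.4 -1.1] w 0.137
delta [-2.28 -0.36  0.21] turn [ 0.085 -0.005 -0.009]
```

apply_moves(travel=[[-0.8,0,0],[-1,0,0],[-0.8,0,0],[-0.2,-1,0.3],[0,-1,0.5],[0,-1,0.5],[0,-0.5,0.5],[0,0,0]], turn=[[0,-0.004,-0.004],[0,0,0],[0.03,0,0],[0.03,0,0],[0.02,0,0],[0,0,0],[0,0,0],[0,0,0]], grip=[1,1,1,1,1,1,1,1])

```text
t: 5.37
eef_pos: [0.3561, 0.2845, 0.1495]
tool_rot: [0.575, 0.415, 0.573, -0.411]
contact_force: [-0.2, 0.3, -1.3]
gripper_width: 0.143
```

```bash
python3 st.py .3605 .285 .140 -1.25
```

```text
t 5.37 [0.3561 0.2845 0.1495] yaw -1.2478 x [ 0.006  0.003 -1.   ] F [-0.2  0.3 -1.3] w 0.143
delta [0.96 0.42 0.1 ] turn [ 0.002 -0.001 -0.006]
```

apply_moves(travel=[[0.4,0.2,0],[0.4,0.2,0],[0.1,0,0],[0,0,0]], turn=[[0,0,-0.006],[0,0,0],[0,0,0],[0,0,0]], grip=[1,1,1,1])

```text
t: 5.7
eef_pos: [0.3612, 0.2867, 0.1403]
tool_rot: [0.574, 0.414, 0.574, -0.412]
contact_force: [-0.1, 0.5, -2.0]
gripper_width: 0.137
```

```bash
python3 st.py .3605 .285 .140 -1.25
python3 - <<'E'
from h import *
w=eyes.read_camera('wrist')[:,:,::-1];s=eyes.read_camera('scene')[:,:,::-1];d=eyes.read_camera('side')[:,:,::-1]
for n,i in(('w3',w),('s3',s),('d3',d)):cv2.imwrite(f'pics/{n}.png',i)
z=lambda i,a,f:cv2.resize(i[a[1]:a[3],a[0]:a[2]],None,fx=f,fy=f,interpolation=cv2.INTER_CUBIC)
c=np.zeros((600,800,3),np.uint8)
for i,a,f,x,y in((w,(180,220,340,420),2.5,0,0),(s,(245,190,390,330),2.6,410,0),(d,(200,160,330,270),2,410,375)):
    k=z(i,a,f)[:600-y,:800-x];c[y:y+k.shape[0],x:x+k.shape[1]]=k
cv2.imwrite('pics/z3.png',c)
W=cam('wrist');o=status.get_obs();p=[*o['eef_pos'][:2],-1.25]
print(proj(W,place(p,[[.112,-.017,.054],[.112,.017,.054],[.112,-.017,.024],[.112,.017,.024]])))
E
```

```text
t 5.7 [0.3612 0.2867 0.1403] yaw -1.2467 x [ 0.001  0.003 -1.   ] F [-0.1  0.5 -2. ] w 0.137
delta [ 0.03 -0.12  0.14] turn [ 0.003 -0.002 -0.001]
[[263.80848461 314.11669225]
 [297.71400772 314.18270785]
 [265.32582363 296.07857501]
 [296.26990063 296.14256236]]
```

View pics/z3.png

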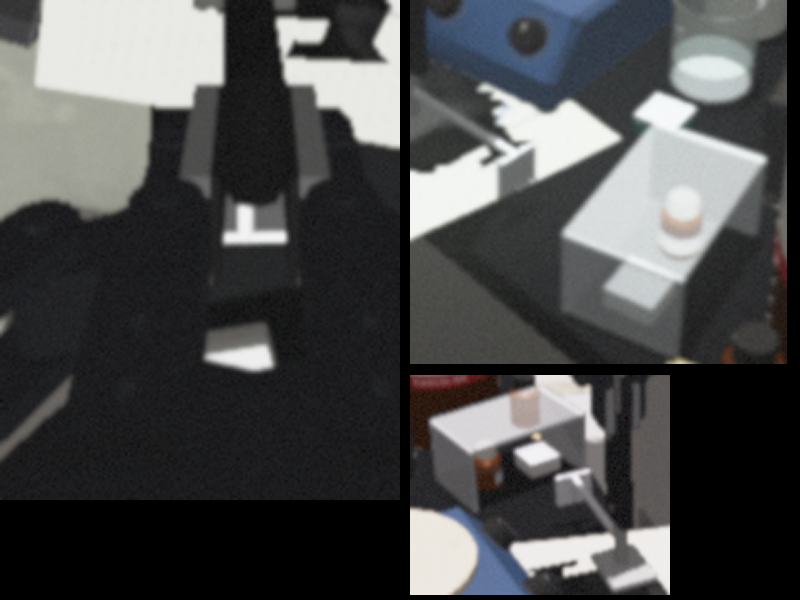

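Run:
```python
from h import *
W=cam('wrist');S=cam('scene');D=cam('side');o=status.get_obs();p=[*o['eef_pos'][:2],-1.2467]
for C,n in((W,'w'),(S,'s'),(D,'d')):
    print(n,'box',proj(C,place([.4266,.069,-1.01],[[-.0175,-.0175,.017],[-.0175,.0175,.017],[-.0175,-.0175,0],[-.0175,.0175,0]])).round(1).tolist())
    print('blade',proj(C,place(p,[[.112,-.017,.054],[.112,.017,.054],[.112,-.017,.024],[.112,.017,.024]])).round(1).tolist())
print('obs w box top front',[262,362.8],[288,359],'bottom',[265,350],[287,349])
s=lambda a:(np.array(a)-[410,0])/2.6+[245,190]; d=lambda a:(np.array(a)-[410,375])/2+[200,160]
print('obs s blade',s([[500,160],[533,145],[500,200],[533,180]]).round(1).tolist(),'d',d([[590,470],[557,480],[590,498],[557,503]]).tolist())
```

```text
w box [[258.2, 363.4], [285.9, 358.1], [259.2, 352.6], [285.7, 347.5]]
blade [[264.2, 314.2], [298.1, 314.1], [265.7, 296.1], [296.6, 296.1]]
s box [[318.9, 300.7], [328.8, 287.8], [318.6, 308.2], [328.4, 295.2]]
blade [[279.4, 251.9], [293.2, 243.1], [279.7, 265.1], [293.2, 256.3]]
d box [[275.0, 198.6], [260.2, 203.8], [275.2, 205.9], [260.6, 211.2]]
blade [[288.1, 207.5], [270.3, 211.3], [288.3, 221.7], [270.8, 225.5]]
obs w box top front [262, 362.8] [288, 359] bottom [265, 350] [287, 349]
obs s blade [[279.6, 251.5], [292.3, 245.8], [279.6, 266.9], [292.3, 259.2]] d [[290.0, 207.5], [273.5, 212.5], [290.0, 221.5], [273.5, 224.0]]
```

apply_moves(travel=[[0,-0.05,1],[0,0,1.5],[0,0,1.5],[0,0,1.5],[0,0,1.5],[0,0,1],[0,0,0]], turn=[[0,0,0],[0,0,0],[0,0,0],[0,0,0],[0,0,0],[0,0,0],[0,0,0]], grip=[1,1,1,1,1,1,1])

```text
t: 6.43
eef_pos: [0.3877, 0.2047, 0.1404]
tool_rot: [0.574, 0.413, 0.575, -0.411]
contact_force: [-0.6, -0.1, -1.9]
gripper_width: 0.139
```

```bash
python3 st.py .406 .1445 .140 -1.25
```

```text
t 6.43 [0.3877 0.2047 0.1404] yaw -1.2444 x [ 0.001  0.002 -1.   ] F [-0.6 -0.1 -1.9] w 0.139
delta [ 0.03 -0.2   6.29] turn [ 0.006 -0.002 -0.002]
```

apply_moves(travel=[[0,-0.1,1],[0,-0.05,1.2],[0,0,1.2],[0,0,1.2],[0,0,1],[0,0,0.4],[0,0,0]], turn=[[0.005,0,0],[0,0,0],[0,0,0],[0,0,0],[0,0,0],[0,0,0],[0,0,0]], grip=[1,1,1,1,1,1,1])

```text
t: 7.02
eef_pos: [0.4058, 0.1431, 0.1406]
tool_rot: [0.573, 0.415, 0.574, -0.412]
contact_force: [-0.7, 0.4, -1.4]
gripper_width: 0.138
```

```bash
python3 st.py .406 .1445 .140 -1.25
python3 - <<'E'
from h import *
w=eyes.read_camera('wrist')[:,:,::-1];s=eyes.read_camera('scene')[:,:,::-1];d=eyes.read_camera('side')[:,:,::-1]
for n,i in(('w4',w),('s4',s),('d4',d)):cv2.imwrite(f'pics/{n}.png',i)
z=lambda i,a,f:cv2.resize(i[a[1]:a[3],a[0]:a[2]],None,fx=f,fy=f,interpolation=cv2.INTER_CUBIC)
c=np.zeros((600,800,3),np.uint8)
for i,a,f,x,y in((s,(280,220,390,335),4,0,0),(d,(200,150,330,270),2.7,445,0)):
    k=z(i,a,f)[:600-y,:800-x];c[y:y+k.shape[0],x:x+k.shape[1]]=k
cv2.imwrite('pics/z4.png',c)
E
```

```text
t 7.02 [0.4058 0.1431 0.1406] yaw -1.2492 x [ 0.001  0.003 -1.   ] F [-0.7  0.4 -1.4] w 0.138
delta [ 0.06  0.06 -0.12] turn [ 0.001 -0.002 -0.002]
```

View pics/z4.png

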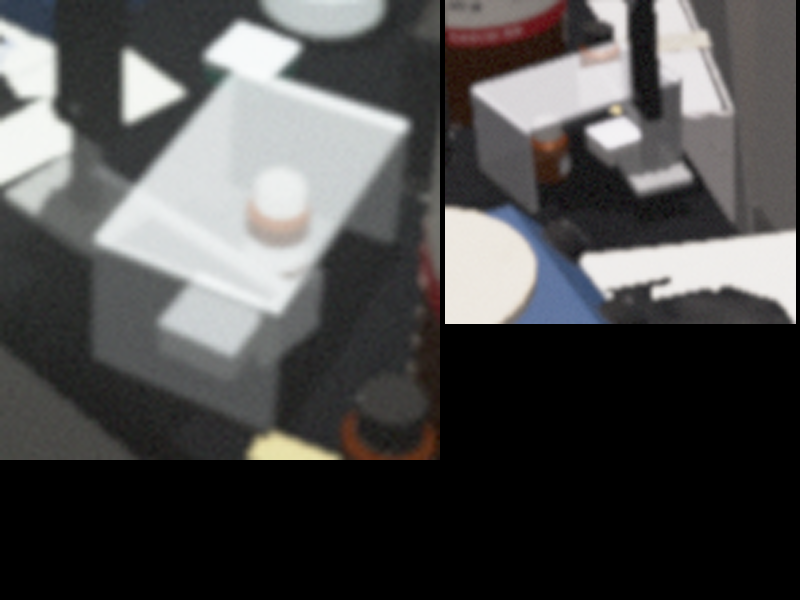

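The blade is past the box under the stand and clear of the vial. Next I lower it.

apply_moves(travel=[[0.5,0,0],[0.6,0,0],[0.6,0,0],[0.3,0,0],[0,0,0]], turn=[[0,0,0],[0,0,0],[0,0,0],[0,0,0],[0,0,0]], grip=[1,1,1,1,1])

```text
t: 7.58
eef_pos: [0.4048, 0.1471, 0.1182]
tool_rot: [0.575, 0.413, 0.575, -0.41]
contact_force: [-1.1, -0.4, -1.3]
gripper_width: 0.139
```

```bash
python3 st.py .4058 .1431 .118 -1.25
```

```text
t 7.58 [0.4048 0.1471 0.1182] yaw -1.2425 x [ 0.001  0.004 -1.   ] F [-1.1 -0.4 -1.3] w 0.139
delta [ 0.02 -0.03  0.41] turn [ 0.008 -0.003 -0.002]
```

apply_moves(travel=[[0,0,-0.5],[0,0,-0.8],[0,0,-0.8],[0,0,-0.8],[0,0,-0.8],[0,0,-0.8],[0,0,-0.8],[0,0,-0.5]], turn=[[0.005,0,0],[0,0,0],[0,0,0],[0,0,0],[0,0,0],[0,0,0],[0,0,0],[0,0,0]], grip=[1,1,1,1,1,1,1,1])

```text
t: 8.25
eef_pos: [0.3843, 0.2083, 0.1183]
tool_rot: [0.573, 0.414, 0.574, -0.412]
contact_force: [0.1, -0.2, -1.1]
gripper_width: 0.141
```

```bash
python3 st.py .367 .261 .118 -1.25
```

```text
t 8.25 [0.3843 0.2083 0.1183] yaw -1.2478 x [ 0.001  0.004 -1.   ] F [ 0.1 -0.2 -1.1] w 0.141
delta [ 0.05  0.03 -5.55] turn [ 0.002 -0.003 -0.002]
```

apply_moves(travel=[[0,0,-0.6],[0,0,-0.8],[0,0,-0.8],[0,0,-0.8],[0,0,-0.8],[0,0,-0.8],[0,0,-0.4],[0,0,0]], turn=[[0,0,0],[0,0,0],[0,0,0],[0,0,0],[0,0,0],[0,0,0],[0,0,0],[0,0,0]], grip=[1,1,1,1,1,1,1,1])

```text
t: 8.92
eef_pos: [0.366, 0.2627, 0.1186]
tool_rot: [0.574, 0.414, 0.575, -0.411]
contact_force: [0.7, -0.3, -2.2]
gripper_width: 0.14
```

```bash
python3 st.py .36 .28 .118 -1.25
python3 - <<'E'
from h import *
w=eyes.read_camera('wrist')[:,:,::-1];s=eyes.read_camera('scene')[:,:,::-1];d=eyes.read_camera('side')[:,:,::-1]
for n,i in(('w5',w),('s5',s),('d5',d)):cv2.imwrite(f'pics/{n}.png',i)
z=lambda i,a,f:cv2.resize(i[a[1]:a[3],a[0]:a[2]],None,fx=f,fy=f,interpolation=cv2.INTER_CUBIC)
c=np.zeros((600,800,3),np.uint8)
for i,a,f,x,y in((s,(240,190,390,335),3.2,0,0),(d,(210,150,330,270),2.6,485,0),(w,(200,220,340,380),1.6,485,320)):
    k=z(i,a,f)[:600-y,:800-x];c[y:y+k.shape[0],x:x+k.shape[1]]=k
cv2.imwrite('pics/z5.png',c)
for cc in('scene','side','wrist'):
    for t in('box_center','vial_center'):
        for q in eyes.masks_of(t,cc)[:3]:print(cc,t,round(q['score'],2),q['rect'])
E
```

```text
t 8.92 [0.366  0.2627 0.1186] yaw -1.2453 x [ 0.001  0.004 -1.   ] F [ 0.7 -0.3 -2.2] w 0.14
delta [ 0.07 -0.01 -1.83] turn [ 0.005 -0.004 -0.002]
scene box_center 0.61 [277.9, 263.1, 287.7, 280.8]
scene vial_center 0.67 [212.7, 197.4, 228.3, 218.1]
side box_center 0.76 [270.2, 223.5, 294.6, 236.8]
side vial_center 0.83 [230.2, 194.2, 247.4, 217.8]
side vial_center 0.6 [311.2, 288.0, 326.6, 321.0]
side vial_center 0.49 [270.4, 183.4, 318.4, 270.7]
```

View pics/z5.png

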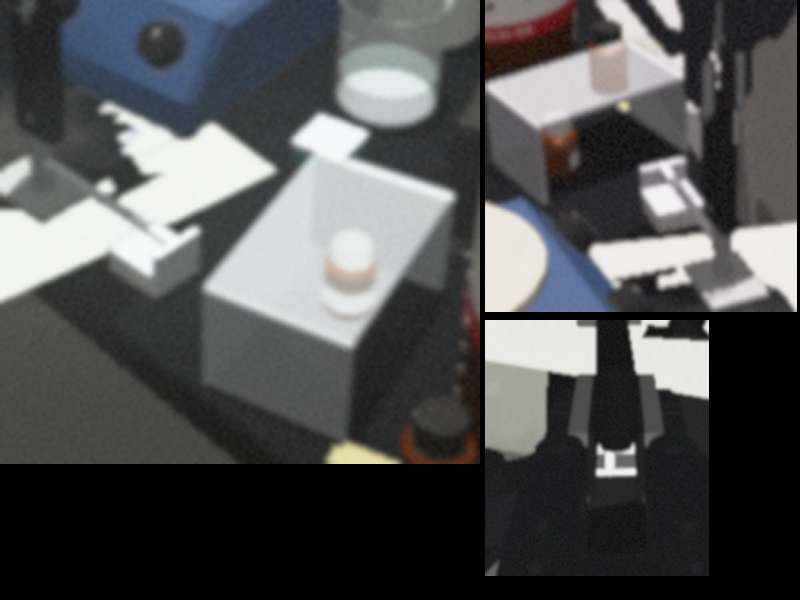

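apply_moves(travel=[[0,0,0.4],[-0.6,0,0.1],[-1,0,0],[-1,0,0],[-0.8,0,0],[0,0,0]], turn=[[0,0,0],[0,0,0],[0,0,0],[0,0,0],[0,0,0],[0,0,0]], grip=[1,1,1,1,1,1])

```text
t: 9.87
eef_pos: [0.3684, 0.2539, 0.1548]
tool_rot: [0.573, 0.414, 0.574, -0.413]
contact_force: [0.5, 0.3, -1.1]
gripper_width: 0.143
```

```bash
python3 st.py .353 .332 .150 -1.25
```

```text
t 9.87 [0.3684 0.2539 0.1548] yaw -1.25 x [ 0.     0.002 -1.   ] F [ 0.5  0.3 -1.1] w 0.143
delta [ 0.5  1.  -7.9] turn [-0.    -0.002 -0.001]
```

apply_moves(travel=[[0,0,-1],[0,0.1,-1.4],[0,0.2,-1.4],[0,0.2,-1.4],[0,0.2,-1.2],[0,0.1,-0.6],[0,0,0]], turn=[[0,0,0],[0,0,0],[0,0,0],[0,0,0],[0,0,0],[0,0,0],[0,0,0]], grip=[1,1,1,1,1,1,1])

```text
t: 10.45
eef_pos: [0.3517, 0.3302, 0.1545]
tool_rot: [0.573, 0.414, 0.574, -0.413]
contact_force: [-0.0, -0.3, -1.8]
gripper_width: 0.139
```

```bash
python3 st.py .353 .332 .117 -1.25
```

```text
t 10.45 [0.3517 0.3302 0.1545] yaw -1.2493 x [-0.     0.004 -1.   ] F [-0.  -0.3 -1.8] w 0.139
delta [ 3.75  0.18 -0.12] turn [ 0.001 -0.003 -0.001]
```

apply_moves(travel=[[0.8,0,0],[1,0,0],[1,0,0],[0.6,0,0],[0.2,0,0],[0,0,0]], turn=[[0,-0.002,0],[0,0,0],[0,0,0],[0,0,0],[0,0,0],[0,0,0]], grip=[1,1,1,1,1,1])

```text
t: 10.95
eef_pos: [0.3535, 0.3298, 0.1163]
tool_rot: [0.573, 0.415, 0.573, -0.413]
contact_force: [-1.2, 0.4, 6.3]
gripper_width: 0.141
```

```bash
python3 st.py .353 .332 .1165 -1.25
```

```text
t 10.95 [0.3535 0.3298 0.1163] yaw -1.2512 x [ 0.002  0.002 -1.   ] F [-1.2  0.4  6.3] w 0.141
delta [-0.02  0.02 -0.22] turn [-0.001 -0.002 -0.002]
```

apply_moves(travel=[[0,0,0],[0,0,0],[0,0,0],[0,0,0],[0,0,0],[0,0,0]], turn=[[0,0,0],[0,0,0],[0,0,0],[0,0,0],[0,0,0],[0,0,0]], grip=[0.3,0,0,0,0,0])

```text
t: 11.45
eef_pos: [0.3544, 0.3278, 0.1155]
tool_rot: [0.573, 0.416, 0.572, -0.414]
contact_force: [-0.1, 0.6, -0.7]
gripper_width: 0.966
```

apply_moves(travel=[[-1,0,0],[-2,0,0],[-2,0,0],[-2,0,0],[-2,0,0],[-2,0,0],[0,0,0],[0,0,0]], turn=[[0,0,0],[0,0,0],[0,0,0],[0,0,0],[0,0,0],[0,0,0],[0,0,0],[0,0,0]], grip=[0,0,0,0,0,0,0,0])

```text
t: 12.12
eef_pos: [0.3539, 0.3264, 0.2343]
tool_rot: [0.573, 0.416, 0.572, -0.415]
contact_force: [-0.3, -0.6, -0.3]
gripper_width: 0.999
```

```bash
python3 st.py .386 .205 .20 -1.25
python3 - <<'E'
from h import *
w=eyes.read_camera('wrist')[:,:,::-1];s=eyes.read_camera('scene')[:,:,::-1];d=eyes.read_camera('side')[:,:,::-1]
for n,i in(('w6',w),('s6',s),('d6',d)):cv2.imwrite(f'pics/{n}.png',i)
c=cv2.resize(w[100:420,140:420],None,fx=1.85,fy=1.85,interpolation=cv2.INTER_CUBIC);cv2.imwrite('pics/z6.png',c)
for cc in('side','wrist'):
    for t in('box_center','hook'):
        for q in eyes.masks_of(t,cc)[:3]:print(cc,t,round(q['score'],2),q['rect'])
E
```

```text
t 12.12 [0.3539 0.3264 0.2343] yaw -1.2557 x [ 0.001  0.    -1.   ] F [-0.3 -0.6 -0.3] w 0.999
delta [ 3.43 -0.72 12.53] turn [-0.006  0.    -0.001]
side box_center 0.68 [270.2, 221.3, 296.6, 237.4]
side hook 0.62 [276.4, 202.7, 331.1, 297.9]
wrist box_center 0.64 [264.0, 266.8, 288.2, 289.9]
wrist hook 0.65 [264.5, 148.8, 294.0, 258.8]
```

View pics/z6.png

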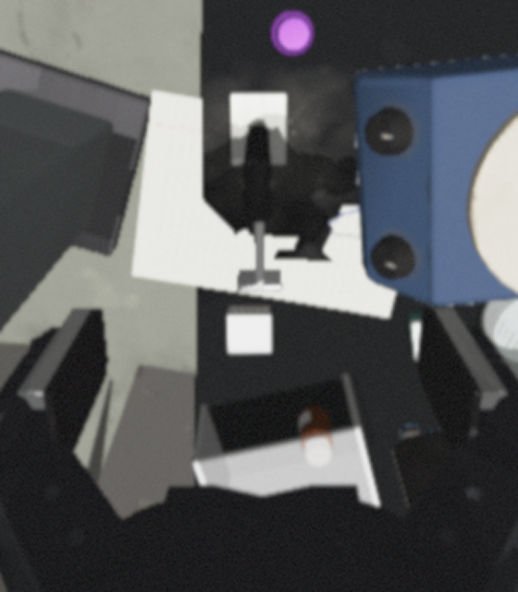

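```bash
python3 - <<'E'
from h import *
W=cam('wrist')
c=lambda a:np.array(a)/1.85+[140,100]
L=[[-.0175,-.0175,.017],[-.0175,.0175,.017],[.0175,.0175,.017],[.0175,-.0175,.017]]
b,r=fit([(W,L,c([[227,314],[270,314],[272,354],[228,355]]))],[.395,.175,-1.25]);print('box',b,r.tolist())
L=[[-.03,-.02,.006],[-.03,.02,.006],[.022,-.02,.006],[.022,.02,.006],[.11,-.017,.03],[.11,.017,.03]]
hk,r=fit([(W,L,c([[229,92],[287,92],[229,163],[287,163],[237,289],[282,289]]))],[.355,.33,-1.25]);print('hook',hk,r.tolist())
P=toz(W,c([[317,452]]),.045);st=[.4545,.0855,-.998];print('vial',P,loc(st,P),'box',loc(st,b[:2]))
E
python3 st.py .395 .175 .13 -1.25
```

```text
box [ 0.39258829  0.17301318 -1.23483383] [[-0.4, 0.8], [0.5, 0.4], [-0.2, -0.6], [0.0, -0.7]]
hook [ 0.35045865  0.326091   -1.24913497] [[0.1, 0.2], [-0.3, -0.0], [1.1, 0.7], [-0.6, 0.5], [-0.4, -0.7], [0.1, -0.9]]
vial [[0.47184658 0.10400952 0.045     ]] [[-0.00615362  0.02460974]] box [[-0.10710026 -0.00459914]]
t 12.47 [0.3534 0.3257 0.2322] yaw -1.2558 x [-0.    -0.003 -1.   ] F [-0.4 -1.2  0.1] w 0.998
delta [10.27 -0.7  15.59] turn [-0.006  0.003  0.001]
```

apply_moves(travel=[[0,0,1.5],[0,-0.1,2.2],[0.3,-0.2,2.2],[0.5,-0.2,2.2],[1.5,-0.1,2.2],[2,-0.1,2.2],[2,0,1.5],[1,0,0]], turn=[[0,0,0],[0,0,0],[0,0,0],[0,0,0],[0,0,0],[0,0,0],[0,0,0],[0,0,0]], grip=[0.1,0.1,0.1,0.1,0.1,0.1,0.1,0.1])

```text
t: 13.13
eef_pos: [0.3924, 0.18, 0.1568]
tool_rot: [0.574, 0.414, 0.571, -0.416]
contact_force: [0.5, 0.3, -0.7]
gripper_width: 0.897
```

```bash
python3 st.py .393 .174 .10 -1.24
```

```text
t 13.13 [0.3924 0.18   0.1568] yaw -1.2541 x [ 0.001 -0.004 -1.   ] F [ 0.5  0.3 -0.7] w 0.897
delta [ 5.69 -0.12  0.56] turn [-0.014  0.004  0.   ]
```

apply_moves(travel=[[1.5,0,0.2],[2,-0.1,0.2],[1.5,0,0.1],[0.3,0,0],[0,0,0]], turn=[[-0.014,0.004,0],[0,0,0],[0,0,0],[0,0,0],[0,0,0]], grip=[0.1,0.1,0.1,0.1,0.1])

```text
t: 13.55
eef_pos: [0.3915, 0.1663, 0.099]
tool_rot: [0.574, 0.41, 0.574, -0.416]
contact_force: [0.5, -0.6, 0.8]
gripper_width: 0.902
```

```bash
python3 st.py .393 .174 .022 -1.24
python3 - <<'E'
from h import *
W=cam('wrist');w=eyes.read_camera('wrist');cv2.imwrite('pics/w7.png',w[:,:,::-1])
for q in eyes.masks_of('box_center','wrist')[:2]:
    m=q['region'].astype(np.uint8);p=cv2.minAreaRect(cv2.findNonZero(m));print(q['score'],q['rect'],p,cv2.boxPoints(p).round(1).tolist())
print(proj(W,place([.393,.174,-1.24],[[-.0175,-.0175,.017],[-.0175,.0175,.017],[.0175,.0175,.017],[.0175,-.0175,.017],[-.0175,-.0175,0]])).round(1).tolist())
cv2.imwrite('pics/z7.png',cv2.resize(w[150:420,140:420,::-1],None,fx=2,fy=2))
E
```

```text
t 13.55 [0.3915 0.1663 0.099 ] yaw -1.2475 x [-0.005 -0.006 -1.   ] F [ 0.5 -0.6  0.8] w 0.902
delta [ 7.69  0.44 -0.72] turn [-0.007  0.004  0.007]
0.93 [267.7, 183.4, 304.3, 220.1] ((286.5, 199.5), (41.0, 41.0), 90.0) [[266.0, 179.0], [307.0, 179.0], [307.0, 220.0], [266.0, 220.0]]
[[265.5, 182.3], [307.2, 182.1], [306.4, 220.9], [266.5, 221.1], [266.6, 177.6]]
```

View pics/z7.png

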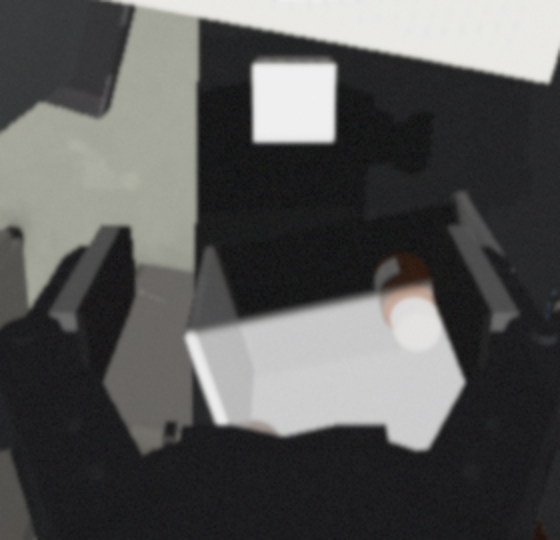

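apply_moves(travel=[[0,0.2,-0.4],[1,0.1,-0.2],[1.5,0,0],[1.5,0,0],[1.5,0,0],[1,0,0],[0.2,0,0],[0,0,0]], turn=[[-0.006,0.004,0.005],[0,0,0],[0,0,0],[0,0,0],[0,0,0],[0,0,0],[0,0,0],[0,0,0]], grip=[0.1,0.1,0.1,0.1,0.1,0.1,0.1,0.1])

```text
t: 14.32
eef_pos: [0.398, 0.1813, 0.0332]
tool_rot: [0.577, 0.415, 0.576, -0.404]
contact_force: [-0.7, 0.7, 0.4]
gripper_width: 0.897
```

```bash
python3 st.py .393 .174 .019 -1.24
```

```text
t 14.32 [0.398  0.1813 0.0332] yaw -1.2346 x [ 0.011  0.012 -1.   ] F [-0.7  0.7  0.4] w 0.897
delta [ 1.4  -0.73  0.53] turn [ 0.005 -0.007 -0.014]
```

apply_moves(travel=[[0.2,-0.4,0.3],[0.4,-0.3,0.2],[0.3,0,0],[0,0,0]], turn=[[0,-0.005,-0.01],[0,0,-0.004],[0,0,0],[0,0,0]], grip=[0.1,0.1,0.1,0.1])

```text
t: 14.65
eef_pos: [0.3938, 0.1749, 0.0248]
tool_rot: [0.576, 0.41, 0.577, -0.408]
contact_force: [-0.7, -0.5, -0.9]
gripper_width: 0.903
```

```bash
python3 st.py .393 .174 .018 -1.24
```

```text
t 14.65 [0.3938 0.1749 0.0248] yaw -1.2335 x [ 0.001  0.004 -1.   ] F [-0.7 -0.5 -0.9] w 0.903
delta [ 0.68 -0.1   0.06] turn [ 0.006 -0.003 -0.002]
```

apply_moves(travel=[[0,-0.1,0],[0,0,0],[0.3,0,0],[0.2,0,0],[0,0,0]], turn=[[0.005,-0.002,0],[0,0,0],[0,0,0],[0,0,0],[0,0,0]], grip=[0.4,0.43,0.43,0.43,0.43], newtons=25)

```text
t: 15.07
eef_pos: [0.3934, 0.175, 0.0202]
tool_rot: [0.576, 0.412, 0.575, -0.409]
contact_force: [-1.2, 0.3, -0.5]
gripper_width: 0.574
```

```bash
python3 st.py .393 .174 .018 -1.24
```

```text
t 15.07 [0.3934 0.175  0.0202] yaw -1.2393 x [ 0.004  0.003 -1.   ] F [-1.2  0.3 -0.5] w 0.574
delta [ 0.22 -0.07  0.08] turn [ 0.001 -0.002 -0.004]
```

Now close on the box, with one small step further down as it closes.

apply_moves(travel=[[0.15,0,0],[0,0,0],[0,0,0],[0,0,0],[0,0,0],[0,0,0]], turn=[[0,0,0],[0,0,0],[0,0,0],[0,0,0],[0,0,0],[0,0,0]], grip=[0.43,0.6,0.8,0.8,0.8,0.8], newtons=25)

```text
t: 15.57
eef_pos: [0.3934, 0.175, 0.0184]
tool_rot: [0.576, 0.412, 0.575, -0.409]
contact_force: [0.1, -1.2, -0.8]
gripper_width: 0.2
```

```bash
python3 st.py .393 .174 .10 -1.24
```

```text
t 15.57 [0.3934 0.175  0.0184] yaw -1.2392 x [ 0.003  0.003 -1.   ] F [ 0.1 -1.2 -0.8] w 0.2
delta [-8.16 -0.04  0.07] turn [ 0.001 -0.002 -0.004]
```

Run:
```python
from h import *
ims=[]
for c,a in(('wrist',(200,170,380,320)),('scene',(240,200,360,300)),('side',(230,180,350,280))):
    W=cam(c);w=eyes.read_camera(c)[:,:,::-1];cv2.imwrite(f'pics/{c}8.png',w)
    ims.append(cv2.resize(w[a[1]:a[3],a[0]:a[2]],(390,290),interpolation=cv2.INTER_CUBIC))
    for q in eyes.masks_of('box_center',c)[:2]: print(c,q['score'],q['rect'])
    print(proj(W,place([.393,.174,-1.24],[[-.0175,-.0175,.017],[-.0175,.0175,.017],[.0175,.0175,.017],[.0175,-.0175,.017]])).round(1).tolist())
ims.append(ims[0]*0)
cv2.imwrite('pics/z8.png',np.vstack([np.hstack(ims[:2]),np.hstack(ims[2:])]))
```

```text
[[250.1, 228.2], [309.3, 228.1], [307.6, 279.6], [252.0, 279.7]]
scene 0.82 [275.6, 259.7, 299.8, 280.0]
[[272.4, 266.6], [286.2, 257.4], [300.3, 266.2], [286.4, 275.8]]
side 0.64 [273.7, 204.3, 328.9, 294.8]
side 0.59 [269.8, 221.0, 296.1, 238.7]
[[294.0, 227.6], [276.0, 231.7], [269.4, 222.2], [286.9, 218.3]]
```

View pics/z8.png

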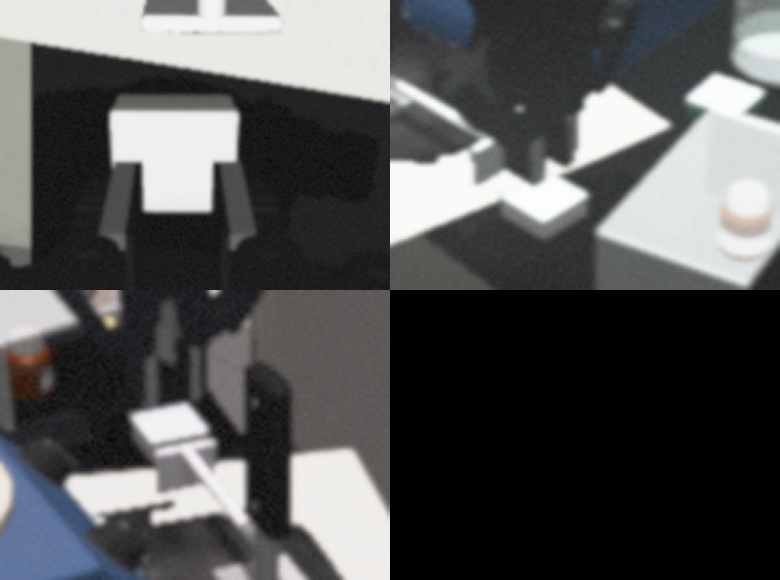

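Run:
```python
from h import *
o=status.get_obs();M=rot(o['tool_rot']);P=o['eef_pos']
for c in('scene','side','wrist'):
    C=cam(c)
    for z in (.019,.009,-.001):
        print(c,z,[proj(C,P+M@[z,y,0])[0].round(1).tolist() for y in(-.0085,-.02,.0085,.02)])
print('seen scene (286,262),(296,255); side (276.8,219.7),(290,216)')
a=cv2.imread('pics/scene8.png')[225:290,255:320];b=cv2.imread('pics/side8.png')[185:250,250:315]
cv2.imwrite('pics/z9.png',cv2.resize(np.hstack([a,b]),None,fx=6,fy=6,interpolation=cv2.INTER_CUBIC))
```

```text
scene 0.019 [[283.1, 275.8], [278.5, 278.9], [289.7, 271.1], [294.1, 268.1]]
scene 0.009 [[283.0, 271.5], [278.4, 274.7], [289.7, 267.0], [294.1, 263.9]]
scene -0.001 [[282.9, 267.3], [278.2, 270.4], [289.6, 262.7], [294.1, 259.7]]
side 0.019 [[285.8, 232.3], [291.6, 231.0], [277.3, 234.2], [271.4, 235.5]]
side 0.009 [[285.8, 227.7], [291.5, 226.4], [277.2, 229.6], [271.3, 230.9]]
side -0.001 [[285.7, 223.1], [291.5, 221.8], [277.0, 225.0], [271.1, 226.3]]
wrist 0.019 [[268.3, 241.1], [251.0, 241.1], [293.8, 241.1], [311.1, 241.1]]
wrist 0.009 [[267.6, 247.9], [249.4, 247.9], [294.4, 247.9], [312.6, 247.9]]
wrist -0.001 [[266.8, 255.4], [247.7, 255.4], [295.1, 255.4], [314.3, 255.4]]
seen scene (286,262),(296,255); side (276.8,219.7),(290,216)
```

The fingers reached the commanded closure without stalling, so they shut at lid height and missed the firm part. I'll raise, reopen, and go lower until I feel the surface.

apply_moves(travel=[[-1,0,0],[-1,0,0],[-0.5,0,0],[0,0,0],[0,0,0],[0,0,0]], turn=[[0,0,0],[0,0,0],[0,0,0],[0,0,0],[0,0,0],[0,0,0]], grip=[0.8,0.8,0.6,0.4,0.4,0.4])

```text
t: 16.37
eef_pos: [0.3934, 0.1749, 0.0462]
tool_rot: [0.576, 0.412, 0.575, -0.409]
contact_force: [-0.6, 0.4, 0.1]
gripper_width: 0.599
```

```bash
python3 st.py .393 .174 .022 -1.24
python3 - <<'E'
from h import *
for c in('wrist','scene'):
    w=eyes.read_camera(c)
    for q in eyes.masks_of('box_center',c)[:2]: print(c,q['score'],q['rect'])
    print(proj(cam(c),place([.393,.174,-1.24],[[-.0175,-.0175,.017],[-.0175,.0175,.017],[.0175,.0175,.017],[.0175,-.0175,.017]])).round(1).tolist())
E
```

```text
t 16.37 [0.3934 0.1749 0.0462] yaw -1.2395 x [ 0.004  0.003 -1.   ] F [-0.6  0.4  0.1] w 0.599
delta [ 2.42 -0.08  0.08] turn [ 0.    -0.002 -0.005]
wrist 0.75 [256.0, 210.2, 303.9, 257.3]
[[254.4, 212.3], [306.0, 212.2], [304.7, 258.3], [255.9, 258.3]]
scene 0.75 [275.7, 260.8, 301.4, 283.7]
scene 0.38 [302.2, 236.6, 383.0, 332.1]
[[272.4, 266.6], [286.2, 257.4], [300.3, 266.2], [286.4, 275.8]]
```

apply_moves(travel=[[0.8,-0.05,0.05],[1,0,0],[0.7,0,0],[0.3,0,0],[0,0,0]], turn=[[0,0,-0.004],[0,0,0],[0,0,0],[0,0,0],[0,0,0]], grip=[0.43,0.43,0.43,0.43,0.43])

```text
t: 16.98
eef_pos: [0.3921, 0.1735, 0.0136]
tool_rot: [0.575, 0.41, 0.576, -0.411]
contact_force: [0.5, -0.9, -1.0]
gripper_width: 0.569
```

apply_moves(travel=[[0.2,0,0],[0.2,0,0],[0,0,0]], turn=[[0,0,0],[0,0,0],[0,0,0]], grip=[0.43,0.43,0.43])

```text
t: 17.23
eef_pos: [0.3916, 0.173, 0.0084]
tool_rot: [0.574, 0.41, 0.577, -0.412]
contact_force: [-0.1, 0.0, 0.2]
gripper_width: 0.57
```

apply_moves(travel=[[0,0,0],[0,0,0],[0,0,0],[0,0,0],[0,0,0],[0,0,0]], turn=[[0,0,0],[0,0,0],[0,0,0],[0,0,0],[0,0,0],[0,0,0]], grip=[0.55,0.6,0.7,0.8,0.8,0.8], newtons=25)

```text
t: 17.73
eef_pos: [0.3923, 0.1734, 0.0092]
tool_rot: [0.575, 0.41, 0.576, -0.411]
contact_force: [-0.3, 0.2, 0.4]
gripper_width: 0.202
```

```bash
python3 st.py .392 .174 .022 -1.24
```

```text
t 17.73 [0.3923 0.1734 0.0092] yaw -1.2399 x [-0.003 -0.    -1.   ] F [-0.3  0.2  0.4] w 0.202
delta [-1.28 -0.01 -0.06] turn [ 0.    -0.001  0.003]
```

Run:
```python
from h import *
k=eyes.calibration('wrist');Ti=np.linalg.inv(k['T_tool_cam']);K=k['intrinsics']
def pt(p): q=Ti[:3,:3]@p+Ti[:3,3]; q=K@q; return (q[:2]/q[2]).round(0).tolist()
for x in(.02,.01,0,-.01,-.02,-.03): print(x,'w.9 z-11',pt([x,-.038,-.011]),'z+11',pt([x,-.038,.011]),'| w.2 z-11',pt([x,-.0085,-.011]),'z+11',pt([x,-.0085,.011]))
M=rot(status.get_obs()['tool_rot']);P=np.array([.3934,.175,.0184])
for c in('scene','side'):
    for x in(.01,0,-.01,-.02,-.03): print(c,x,[proj(cam(c),P+M@[x,y,z])[0].round(0).tolist() for y in(-.012,.012) for z in(-.011,.011)])
# live: where do the fingers end now? bright column profile
w=eyes.read_camera('wrist');g=cv2.cvtColor(w,cv2.COLOR_RGB2GRAY);cv2.imwrite('pics/w9.png',w[:,:,::-1])
for r in range(216,300,4): print(r,' '.join('%3d'%v for v in g[r,236:328:4]))
```

```text
0.02 w.9 z-11 [223.0, 225.0] z+11 [225.0, 255.0] | w.2 z-11 [268.0, 225.0] z+11 [269.0, 255.0]
0.01 w.9 z-11 [220.0, 231.0] z+11 [222.0, 262.0] | w.2 z-11 [267.0, 231.0] z+11 [268.0, 262.0]
0 w.9 z-11 [217.0, 238.0] z+11 [219.0, 271.0] | w.2 z-11 [267.0, 238.0] z+11 [267.0, 271.0]
-0.01 w.9 z-11 [213.0, 245.0] z+11 [216.0, 280.0] | w.2 z-11 [266.0, 245.0] z+11 [266.0, 280.0]
-0.02 w.9 z-11 [209.0, 254.0] z+11 [212.0, 290.0] | w.2 z-11 [265.0, 254.0] z+11 [266.0, 290.0]
-0.03 w.9 z-11 [204.0, 263.0] z+11 [208.0, 301.0] | w.2 z-11 [264.0, 263.0] z+11 [265.0, 301.0]
scene 0.01 [[277.0, 270.0], [286.0, 276.0], [287.0, 264.0], [295.0, 269.0]]
scene 0 [[277.0, 266.0], [286.0, 272.0], [287.0, 259.0], [295.0, 265.0]]
scene -0.01 [[277.0, 261.0], [286.0, 267.0], [287.0, 255.0], [295.0, 261.0]]
scene -0.02 [[277.0, 257.0], [286.0, 263.0], [287.0, 251.0], [295.0, 256.0]]
scene -0.03 [[277.0, 253.0], [286.0, 258.0], [286.0, 246.0], [295.0, 252.0]]
side 0.01 [[290.0, 231.0], [285.0, 225.0], [278.0, 234.0], [273.0, 228.0]]
side 0 [[290.0, 226.0], [285.0, 220.0], [277.0, 229.0], [273.0, 223.0]]
sid
[... 1540 characters left out ...]
  30  72  77  74  25  28  26
272  28  33  31  47  78  77  50  44 238 239 239 239 239 238 239 226  25  66  78  78  38  32  32
276  32  30  31  57  78  77  41  43 237 239 239 239 239 239 239 228  26  55  79  78  41  34  34
280  31  27  30  69  78  76  31  44 234 235 235 236 235 236 235 222  23  51  77  77  52  31  31
284  28  33  33  76  81  77  27  44 226 228 228 228 227 228 227 214  22  38  77  76  68  25  31
288  30  25  32  78  78  76  24  30  29  34  28  33  30  30  33  32  23  28  77  79  76  28  21
292  25  26  28  56  97  96  38  22  23  28  23  24  22  23  28  23  24  41 102  87  49  21  22
296  29  22  27  31  35  97  34  26  28  19  19  25  22  27  26  22  24  41  95  29  31  28  28
```

All three views agree that the real fingertips sit about 20 mm behind the reported TCP, not 19 mm ahead. They closed above the box, so I need to go about 27 mm lower, watching the force.

apply_moves(travel=[[0,0,0],[0,0,0],[0.4,0,0],[0.5,0,0],[0.5,0,0],[0.2,0,0],[0,0,0]], turn=[[0,0,0],[0,0,0],[0,0,0],[0,0,0],[0,0,0],[0,0,0],[0,0,0]], grip=[0.43,0.43,0.43,0.43,0.43,0.43,0.43])

```text
t: 18.37
eef_pos: [0.3922, 0.1736, -0.0085]
tool_rot: [0.575, 0.41, 0.576, -0.411]
contact_force: [1.3, -0.1, 1.0]
gripper_width: 0.571
```

```bash
python3 st.py .393 .174 -.02 -1.24
python3 - <<'E'
from h import *
w=eyes.read_camera('wrist');g=cv2.cvtColor(w,cv2.COLOR_RGB2GRAY)
for r in range(236,310,6): print(r,' '.join('%3d'%v for v in g[r,216:348:4]))
E
```

```text
t 18.37 [ 0.3922  0.1736 -0.0085] yaw -1.2396 x [-0.003  0.    -1.   ] F [ 1.3 -0.1  1. ] w 0.571
delta [ 1.15  0.09 -0.01] turn [ 0.    -0.001  0.003]
236  26  24  18  20  23  27  20  22  26  56  91  88  89  90  89  87  87  88  90  87  89  87  88  86  75  20  15  29  29  33  30  32  37
242  26  22  24  26  29  18  26  22  33  99 104 103 106 104 103 104 103 103 103 103 103 103 101 102 101  51  23  21  20  25  19  26  27
248  22  18  20  21  24  21  22  22 135 236 236 236 235 236 236 236 235 235 235 235 234 234 233 233 233 219  25  24  25  22  27  25  27
254  24  24  31  31  27  24  26  17 138 239 239 239 238 239 239 239 239 239 240 239 239 239 239 239 238 217  24  24  23  28  32  31  22
260  26  67  77  75  24  25  26  22 135 238 239 239 239 239 239 239 239 239 239 239 239 239 239 239 239 208  21  27  24  29  76  77  50
266  41  79  78  44  28  27  25  20 102 238 239 239 239 239 239 239 239 238 239 239 239 239 239 239 239 208  22  25  21  26  63  78  74
272  75  78  73  27  27  21  25  26  80 237 239 239 239 239 239 239 239 239 239 239 239 239 239 239 238 171  26  25  24  24  26  77  77
278  78  76  44  26  22  20  21  19  62 237 239 239 239 239 239 239 239 239 239 239 239 239 239 239 238 143  26  23  23  19  29  63  75
284  77  73  25  21  23  22  22  28  61 236 239 239 239 238 238 239 239 239 238 239 239 239 238 239 238 138  25  27  27  26  13  33  76
290  78  44  25  26  24  23  23  28  63 236 239 239 239 239 238 239 239 239 239 239 239 239 239 239 238 110  20  20  22  26  23  29  64
296 100  34  23  31  24  25  22  25  52 233 237 237 237 237 237 237 237 237 237 237 237 237 238 238 235  78  19  25  25  19  25  24  45
302  98  38  25  24  26  26  24  18  37 230 233 234 234 235 234 234 234 234 234 233 234 234 233 234 234  58  27  24  30  24  26  25  52
308  24  33  27  25  30  20  22  25  26  27  22  23  27  24  21  24  22  20  25  21  20  24  28  25  28  18  29  23  23  18  22  24  34
```

apply_moves(travel=[[0.3,0,0],[0.3,0,0],[0.2,0,0],[0,0,0]], turn=[[0,0,0],[0,0,0],[0,0,0],[0,0,0]], grip=[0.43,0.43,0.43,0.43])

```text
t: 18.75
eef_pos: [0.3923, 0.1735, -0.0172]
tool_rot: [0.575, 0.41, 0.576, -0.411]
contact_force: [0.3, -0.4, -1.0]
gripper_width: 0.569
```

apply_moves(travel=[[0.15,0,0],[0,0,0],[0,0,0],[0,0,0],[0,0,0],[0,0,0],[0,0,0]], turn=[[0,0,0],[0,0,0],[0,0,0],[0,0,0],[0,0,0],[0,0,0],[0,0,0]], grip=[0.43,0.5,0.6,0.8,0.8,0.8,0.8], newtons=25)

```text
t: 19.33
eef_pos: [0.3951, 0.1748, -0.017]
tool_rot: [0.575, 0.412, 0.575, -0.41]
contact_force: [0.4, 0.0, -0.2]
gripper_width: 0.392
```

apply_moves(travel=[[-0.5,0,0],[-1,0,0],[-2,0,0],[-2,0,0],[-2,0,0],[-2,0,0],[-1.5,0,0],[0,0,0]], turn=[[0,0,0],[0,0,0],[0,0,0],[0,0,0],[0,0,0],[0,0,0],[0,0,0],[0,0,0]], grip=[0.8,0.8,0.8,0.8,0.8,0.8,0.8,0.8])

```text
t: 20.0
eef_pos: [0.3927, 0.1724, 0.1003]
tool_rot: [0.574, 0.411, 0.576, -0.412]
contact_force: [0.8, 0.6, -1.0]
gripper_width: 0.39
```

```bash
python3 st.py .4545 .0855 .09 -1.24;python3 - <<'E'
from h import *
w=eyes.read_camera('wrist');cv2.imwrite('pics/w10.png',w[:,:,::-1])
for q in eyes.masks_of('box_center','wrist')[:2]: print(q['score'],q['rect'])
E
```

```text
t 20.0 [0.3927 0.1724 0.1003] yaw -1.2426 x [-0.003  0.    -1.   ] F [ 0.8  0.6 -1. ] w 0.39
delta [ 1.01  3.05 10.22] turn [-0.003 -0.001  0.003]
0.58 [246.6, 243.1, 315.4, 314.0]
```

Holding the box (width still 0.39, and it's visible in the jaws). Move over the stand.

apply_moves(travel=[[0,0.3,1],[0,0.4,1.4],[0,0.5,1.6],[0,0.5,1.6],[0,0.5,1.6],[0,0.4,1.4],[0,0.2,0.8],[0,0,0]], turn=[[0,0,0],[0,0,0],[0,0,0],[0,0,0],[0,0,0],[0,0,0],[0,0,0],[0,0,0]], grip=[0.8,0.8,0.8,0.8,0.8,0.8,0.8,0.8])

```text
t: 20.77
eef_pos: [0.444, 0.0877, 0.0911]
tool_rot: [0.572, 0.404, 0.58, -0.416]
contact_force: [0.3, -0.2, -0.3]
gripper_width: 0.392
```

```bash
python3 st.py .4545 .0855 .054 -1.24
```

```text
t 20.77 [0.444  0.0877 0.0911] yaw -1.2374 x [-0.018 -0.008 -1.   ] F [ 0.3 -0.2 -0.3] w 0.392
delta [3.69 0.99 0.55] turn [0.003 0.001 0.02 ]
```

apply_moves(travel=[[0,0.5,0.3],[0,0.4,0.2],[0.8,0,0],[0.8,0,0],[0.6,0,0],[0,0,0]], turn=[[0,0,0.01],[0,0,0.008],[0,0,0],[0,0,0],[0,0,0],[0,0,0]], grip=[0.8,0.8,0.8,0.8,0.8,0.8])

```text
t: 21.27
eef_pos: [0.4522, 0.0883, 0.065]
tool_rot: [0.576, 0.408, 0.577, -0.41]
contact_force: [-0.0, -1.0, -0.5]
gripper_width: 0.391
```

```bash
python3 st.py .4545 .0855 .053 -1.24
```

```text
t 21.27 [0.4522 0.0883 0.065 ] yaw -1.2339 x [-0.003 -0.001 -1.   ] F [-0.  -1.  -0.5] w 0.391
delta [1.2  0.12 0.34] turn [ 0.006 -0.     0.004]
```

apply_moves(travel=[[0.4,0,0.2],[0.4,0,0.1],[0.2,0,0],[0,0,0]], turn=[[0,0,0.004],[0,0,0],[0,0,0],[0,0,0]], grip=[0.8,0.8,0.8,0.8])

```text
t: 21.6
eef_pos: [0.4523, 0.0857, 0.0531]
tool_rot: [0.577, 0.408, 0.577, -0.409]
contact_force: [0.0, 0.5, -0.1]
gripper_width: 0.388
```

apply_moves(travel=[[0.15,0,0],[0.1,0,0],[0,0,0]], turn=[[0,0,0],[0,0,0],[0,0,0]], grip=[0.8,0.8,0.8])

```text
t: 21.85
eef_pos: [0.4525, 0.0857, 0.0505]
tool_rot: [0.577, 0.409, 0.577, -0.409]
contact_force: [-0.3, 0.0, -0.5]
gripper_width: 0.389
```

apply_moves(travel=[[0.12,0,0],[0,0,0]], turn=[[0,0,0],[0,0,0]], grip=[0.8,0.8])

```text
t: 22.02
eef_pos: [0.4529, 0.0858, 0.0508]
tool_rot: [0.576, 0.409, 0.577, -0.409]
contact_force: [0.1, -0.9, 0.0]
gripper_width: 0.393
```

apply_moves(travel=[[0.12,0,0],[0,0,0]], turn=[[0,0,0],[0,0,0]], grip=[0.8,0.8])

```text
t: 22.18
eef_pos: [0.4536, 0.0859, 0.0506]
tool_rot: [0.576, 0.41, 0.577, -0.408]
contact_force: [-0.9, 0.4, -1.0]
gripper_width: 0.392
```

apply_moves(travel=[[0.25,0,0],[0,0,0],[0,0,0]], turn=[[0,0,0],[0,0,0],[0,0,0]], grip=[0.8,0.8,0.8])

```text
t: 22.43
eef_pos: [0.4548, 0.0862, 0.0516]
tool_rot: [0.576, 0.411, 0.577, -0.407]
contact_force: [0.0, -0.4, -0.4]
gripper_width: 0.392
```

apply_moves(travel=[[0.1,0,0],[0,0,0],[0,0,0],[0,0,0],[0,0,0]], turn=[[0,0,0],[0,0,0],[0,0,0],[0,0,0],[0,0,0]], grip=[0.8,0.56,0.5,0.4,0.3])

```text
t: 22.85
eef_pos: [0.4547, 0.0863, 0.0497]
tool_rot: [0.576, 0.411, 0.577, -0.407]
contact_force: [0.2, -0.4, 0.2]
gripper_width: 0.697
```

apply_moves(travel=[[-0.5,0,0],[-1,0,0],[-2,0,0],[-2,0,0],[-2,0,0],[-2,0,0],[-2,0,0],[0,0,0]], turn=[[0,0,0],[0,0,0],[0,0,0],[0,0,0],[0,0,0],[0,0,0],[0,0,0],[0,0,0]], grip=[0.3,0.3,0.3,0.3,0.3,0.3,0.3,0.3])

```text
t: 23.52
eef_pos: [0.4534, 0.084, 0.1728]
tool_rot: [0.575, 0.41, 0.577, -0.409]
contact_force: [0.4, -0.3, 0.2]
gripper_width: 0.7
```

```bash
python3 st.py
python3 - <<'E'
from h import *
st=[.4545,.0855,-.998]
L=[[x,y,.085] for x in(-.0175,.0175) for y in(-.0175,.0175)]
H=[[-.017,-.007,.14],[.017,.007,.14],[.112,0,.03],[-.03,-.02,0],[-.03,.02,0]]
r=lambda p:[*p.min(0).round(1),*p.max(0).round(1)]
for c in('wrist','scene','side'):
    C=cam(c);w=eyes.read_camera(c);cv2.imwrite(f'pics/{c}11.png',w[:,:,::-1])
    for t in('box_center','hook','vial_center'):
        for q in eyes.masks_of(t,c)[:3]:
            u=q['region']; v=np.argwhere(u).mean(0)[::-1]
            print(c,t,round(q['score'],2),q['rect'],int(u.sum()),'white',(w[u].min(1)>190).mean().round(2), loc(st,toz(C,[v],.085)).round(3).tolist() if t[0]=='b' else '')
    print(' exp box',r(proj(C,place([.4548,.0862,-1.24],L))),'vial',proj(C,[.475,.0995,.0225]).round(),'hook',r(proj(C,place([.3505,.3261,-1.25],H))))
E
```

```text
t 23.52 [0.4534 0.084  0.1728] yaw -1.2366 x [-0.001  0.003 -1.   ] F [ 0.4 -0.3  0.2] w 0.7
wrist box_center 0.55 [267.5, 184.3, 301.5, 225.3] 1588 white 0.93 [[-0.003, 0.002]]
wrist hook 0.61 [242.2, 1.6, 278.6, 38.7] 678 white 0.59 
 exp box [np.float64(263.4), np.float64(187.0), np.float64(303.9), np.float64(224.8)] vial [[305. 183.]] hook [np.float64(220.4), np.float64(-399.6), np.float64(284.4), np.float64(29.8)]
scene box_center 0.64 [333.4, 247.0, 360.5, 271.6] 520 white 0.63 [[0.002, -0.008]]
scene hook 0.87 [219.6, 171.5, 277.2, 262.6] 1278 white 0.17 
scene vial_center 0.69 [216.3, 198.8, 225.4, 220.9] 186 white 0.0 
 exp box [np.float64(329.5), np.float64(245.1), np.float64(360.5), np.float64(264.9)] vial [[349. 275.]] hook [np.float64(216.5), np.float64(171.9), np.float64(271.6), np.float64(247.4)]
side box_center 0.86 [235.6, 168.8, 259.2, 184.5] 273 white 0.54 [[-0.014, 0.009]]
side hook 0.98 [277.5, 202.2, 329.5, 296.2] 1656 white 0.23 
side vial_center 0.88 [310.9, 289.4, 324.1, 319.2] 487 white 0.0 
side vial_center 0.71 [232.6, 198.2, 243.8, 215.4] 198 white 0.0 
 exp box [np.float64(235.5), np.float64(166.4), np.float64(258.5), np.float64(177.1)] vial [[238. 204.]] hook [np.float64(286.6), np.float64(203.6), np.float64(331.4), np.float64(298.0)]
```

```bash
python3 -c "
from station import bot; print(bot.hand_in())"
```

```text
the job is handed in; nothing more can be done
None
```

The box is on the stand's top and I've handed the job in at about 24 s; no verdict was reported. I took the hook by its grip, dragged the box out through the open front and stood the hook back on the worktop. Then I picked the box up low and set it on the stand.

**Last checks:**
- **Box:** the wrist, scene and side views put it on the top within about 15 mm of the centre. They differ by up to about 17 mm.
- **Hook:** seen where I set it down, standing at about (0.35, 0.33), well clear of the box and stand.
- **Vial:** still in its place in the side view. In the last pictures the detector did not find it in the scene or wrist views. The wrist view taken after the drag put it 5–8 mm from the first estimate, about the accuracy of that view.

**What disagreed or failed:**
- **Fingertip distance:** the first two tries at gripping the box closed on air. In all three views the real fingertips were about 20 mm behind the reported TCP, not 19 mm ahead. I went about 26 mm lower and the grip then held, with the fingers stopping at 0.39 of full opening. The same offset means the hook was held only by the top few millimetres of its grip, but it did not slip.
- **Setting the box down:** the force reading did not clearly show contact with the stand's top, so I released it at the expected height, possibly 1–2 mm above.
- **Final pictures:** I had used up the picture views, so the last check rests on the detectors and projected positions, not on looking at the images.

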